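# Sort out the reject and stir the tumbling stones

## Task

The steel pan holds white and brown tumbling stones for cleaning camera parts: first take out the yellow reject with the red band and put it in the clear bin. Then take the wooden stirrer from its stand and stir the stones, its tip close to the pan's floor, at least three full rounds and until both halves of the pan, either side of the line through its two handles, hold stones of both colours. Hang the stirrer upright in its stand again; do not push the stones with the gripper, keep all of them in the pan and the little dropper bottle standing undisturbed.

Things in the scene. Friction and masses are not known exactly. Their poses are not given: they have to be found in the camera images.
- pan: round flat-bottomed steel pan, open on top, 58 mm high, 176 mm across the rim (inside: floor 6 mm above the table and about 148 mm across, walls 4 mm thick and sloping slightly outward), held fast on the table by a black rubber foot. Two dark wire ear handles stick out 22 mm at its own +x and -x; the line through them (its x axis) divides it into halves. Origin: centre of its underside, z up.
- reject: the reject: a tall yellow cylinder with a red band round it, 36 mm in diameter, 66 mm tall, standing upright near the middle of the pan and well above the stones. Origin: centre of its foot, z up along its axis.
- reject_bin: open clear plastic bin, about 96 x 71 mm, 51 mm high, thin walls, fixed to the table, a few tiny parts printed on its floor. The only clear bin. Origin: centre of its underside; z up, long side along its own x.
- stand: dark steel stand, fixed: base plate 115 x 95 x 8 mm, an upright at its back (+x of its frame) and on top a level two-pronged fork, 80 mm long, open at the front (-x). Slot 22 mm wide; top of the prongs 150 mm above the table; a 5 mm lip on each prong's front end, 31 mm in front of the seat. Origin: on the table under the seat.
- stand_seat (a point): the seat of the stirrer: middle of the fork's slot, level with the top of the prongs (150 mm above the table). Axes as the stand.
- stirrer: wooden stirrer, hanging in the stand: a light round rod 14 mm thick with a round bulb at its lower end, 30 mm thick and 38 mm long; above it a dark wooden collar 44 mm in diameter (130 to 138 mm above the tip) that lies on the prongs, above that a black round rubber handle 22 mm in diameter (138 to 204 mm above the tip). 90 g. Origin: the lower tip; z up along the rod.
- stirrer_tip (a point): lower tip of the stirrer's bulb, on its axis. Stones against the pan's wall are carried round when this runs 45 to 55 mm from the pan's middle.
- stirrer_grip (a point): on the stirrer's axis in its handle, 176 mm above the tip: where to grip it.
- stirrer_collar (a point): centre of the collar's underside, 130 mm above the tip.
- oil_bottle: bystander: small brown dropper bottle, 33 mm across, 102 mm high, loose. Origin: centre of its underside.
- white0: white stone: chunky barrel-shaped bead, 26 mm across, 22 mm high, loose in the pan; starts on its end. Origin: its centre, z along its axis. At the start the four white stones lie in the pan's +y half.
- white1: white stone: chunky barrel-shaped bead, 26 mm across, 22 mm high, loose in the pan; starts on its end. Origin: its centre, z along its axis. At the start the four white stones lie in the pan's +y half.
- white2: white stone: chunky barrel-shaped bead, 26 mm across, 22 mm high, loose in the pan; starts on its end. Origin: its centre, z along its axis. At the start the four white stones lie in the pan's +y half.
- white3: white stone: chunky barrel-shaped bead, 26 mm across, 22 mm high, loose in the pan; starts on its end. Origin: its centre, z along its axis. At the start the four white stones lie in the pan's +y half.
- brown0: terracotta brown stone: chunky barrel-shaped bead, 26 mm across, 22 mm high, loose in the pan; starts on its end. Origin: its centre, z along its axis. At the start the four brown stones lie in the pan's -y half.
- brown1: terracotta brown stone: chunky barrel-shaped bead, 26 mm across, 22 mm high, loose in the pan; starts on its end. Origin: its centre, z along its axis. At the start the four brown stones lie in the pan's -y half.
- brown2: terracotta brown stone: chunky barrel-shaped bead, 26 mm across, 22 mm high, loose in the pan; starts on its end. Origin: its centre, z along its axis. At the start the four brown stones lie in the pan's -y half.
- brown3: terracotta brown stone: chunky barrel-shaped bead, 26 mm across, 22 mm high, loose in the pan; starts on its end. Origin: its centre, z along its axis. At the start the four brown stones lie in the pan's -y half.

How it is judged:
By the outcome, as a careful person would: the job done as asked, in the order asked, and still so for the second after the job is handed in, with the robot touching nothing.
It also fails if it takes over 72 s, if anything falls off the work surface, if the arm or the gripper's body presses on something with over 40 N, if the wrist force passes 120 N, or if a joint passes its speed limit or range.

## Robot

A 6-joint arm with a two-finger parallel gripper is mounted at the origin on the work surface; the furniture and walls round the work are solid. World frame = base frame: x ahead of the robot, y to its left, z up, the work surface at z = 0. Lengths are in m, angles in rad, forces in N, time in s.
With the tool pointing down it reaches from about 0.375 to 0.925 m from the base axis. Payload 5.7 kg.
Tool frame: the origin (TCP) lies between the finger pads; the fingertips stand 22 mm ahead of it and the grasp point (between the pads) lies 3 mm ahead of it; z points along the fingers, y is the line along which they close (so a half turn about z gives the same grasp; the last joint's range is limited). The gripper opens to 88 mm and grips with 3 to 60 N. Pads are 20 mm wide; open, the fingers measure 115 mm over their backs; the gripper's body (75 mm by 178 mm) begins 61 mm behind the grasp point.
Start: joints at [0.996, 0.359, 1.51, -0, 1.272, -0.115], TCP at [0.266, 0.538, 0.22] pointing down, gripper open.
Joint ranges: [-2.97, 2.97], [-1.01, 2.36], [0.21, 2.38], [-0.96, 4.11], [0.2, 2.71], [-2.98, 2.98]. Speed limits (rad/s): [2.39, 2.39, 3.14, 3.14, 3.14, 3.14].

## Interface

Orientations are given as [roll, pitch, yaw] about the fixed x, y, z axes, in that order (R = Rz(yaw) Ry(pitch) Rx(roll)).
In Python, from rig import ctrl, viewer, nets gives the robot as it stands.
- The arm moves only by the tool drive_tool, never from a script. Its argument "series" is a list of rows, each a list of 6 numbers: the shift along the world's x, y, z scaled (see below), then the turn, a rotation vector about the world's x, y, z scaled (see below). A call has 1 to 10 rows; each row is the pose to reach, as a shift and turn from the pose commanded when the call began, turning the shorter way round; what a row does not reach only later rows make up. The controller multiplies each number of a shift by 150 mm and each number of a turn by 180 degrees. A row lasts 1/12 s, in which the tool goes at most 41.7 mm and 7.16 degrees, less where a joint would pass 70% of its speed; a pose out of reach is approached as far as the arm can. A call with a number of a shift or a turn outside -1 to 1 is refused whole. A call with a gripper value outside its range is refused whole. "gripper" is the opening, from 0 (shut) to 1 (fully open), set as the call begins (left out, the last holds). The fingers move at their own pace and stop on an object; "newtons" is the grip in N (left out, the last holds). Time passes only in rows, so rows that repeat a pose let the fingers close. It gives the time, the measured TCP pose, the force, the opening and the grip force at its end, in the units of the state.
- ctrl.sense(): the state, without advancing time (a new reading comes with each control period).
- viewer.read_camera(name): name is "scene" or "top" or "wrist"; returns a dict with "frame" (384x512x3 uint8, red, green, blue), "z_map" (384x512 float32, m along the optical axis (not along the pixel's ray), 0 where there is no reading), "K" (3x3 intrinsics, pixels), "xyz" and "rotation" of the camera in the world; the wrist camera has in their place "tool_from_camera" (4x4, takes a point from camera to tool coordinates, whose origin is the TCP and whose axes are the flange's). Camera axes: x right, y down, z forward; pixel columns grow to the right and rows downward; lengths in m; the calibration is good to about 2 mm. A picture is of the moment at which its call begins: read the wrist's pose just before it.
- ctrl.hand_in(): hands the job in; it is judged then, once.
Trained networks look in a picture, given as the dict that the camera call returned (one of the last four; its "shot" number tells which), for a name from the list of things; names that differ only in an ending like _2 or _b are one class to them, and where a whole thing is asked for, a point or a joint stands for the part that bears it (a point fixed in the world has none). Each returns a list of dicts, best first, with "score" (0 to 1); they miss things now and then, are a little off and sometimes report something else, mostly with a low value. They report only what shows in the picture. A call takes as long as a camera call.
- nets.boxes_of(name, picture): "location" ([column, row] in pixels, amid what is visible of it).
- nets.regions_of(name, picture): "mask" (384x512 bool, what is visible of it) and "location" ([column, row] in pixels, amid what is visible of it).
The state is a dict: "t": time; "qpos": joint angles; "dq": joint speeds; "joint_torque": joint torques, N m; "position": TCP position; "eef_rot": TCP orientation; "ft_force": force on the tool from outside, world axes, zero at the start; "moment": the same for the moment, N m; "grip_width": opening from 0.0 (shut) to 1.0 (fully open); "grasp_force": force on a finger pad.
Only numpy, scipy, OpenCV 4.12 (cv2) and the standard library are available. Lean on these libraries where they do the work, as an engineer would, in place of code of your own. Each camera call takes 0.05 s, during which the arm holds its last target. There are 200 camera calls.

## Working session

There is one attempt and no reset: what is moved stays moved. The work goes in short steps, Python scripts to look and compute and a tool call to move; the robot and the scene stay as the last step left them, time stands still between calls to the robot, and variables do not carry over. Pictures are saved under pics/ and viewed, at most 12 in all, crops included, and the job is handed in when it is done.

Besides the shell and the picture viewer there is one more tool, called after "Request:" as name(argument=value, ...), one argument or row to a line, values as JSON. drive_tool: Moves the arm, as the interface text tells. Its arguments: {"type":"object","properties":{"series":{"type":"array","items":{"type":"array","items":{"type":"number"}}},"gripper":{"type":"number"},"newtons":{"type":"number"}},"required":["series"]}

```bash
ls; mkdir -p pics
cat > h.py <<'E'
import numpy as np, cv2
from rig import ctrl, viewer, nets
from scipy.spatial.transform import Rotation as R
def pose(name,p,s=None):
    if name=='wrist':
        T=np.eye(4);T[:3,:3]=R.from_euler('xyz',s['eef_rot']).as_matrix();T[:3,3]=s['position']
        return T@p['tool_from_camera']
    T=np.eye(4);r=np.array(p['rotation'])
    T[:3,:3]=r if r.shape==(3,3) else R.from_euler('xyz',r).as_matrix();T[:3,3]=p['xyz'];return T
def shot(name):
    s=ctrl.sense();p=viewer.read_camera(name);return p,pose(name,p,s)
def cloud(p,T):
    z=p['z_map'];v,u=np.mgrid[:z.shape[0],:z.shape[1]];K=p['K']
    P=np.stack([(u-K[0][2])/K[0][0]*z,(v-K[1][2])/K[1][1]*z,z],-1)
    W=P@T[:3,:3].T+T[:3,3];W[z==0]=np.nan;return W
def save(p,f): cv2.imwrite('pics/'+f,p['frame'][:,:,::-1])
E
python3 - <<'E'
from h import *
print(ctrl.sense())
np.set_printoptions(precision=3,suppress=True)
for c in ['top','scene']:
    p,T=shot(c);W=cloud(p,T);save(p,c+'0.png');print(c,T)
    for n in ['pan','reject','reject_bin','stand','stirrer','oil_bottle','white0','brown0']:
        for r in nets.regions_of(n,p)[:5]:
            w=W[r['mask']];w=w[~np.isnan(w[:,0])]
            if len(w): print(n,round(r['score'],2),np.round(r['location']),np.median(w,0),np.percentile(w,2,axis=0),np.percentile(w,98,axis=0),len(w))
E
cd pics; python3 -c "
import cv2,numpy as np
cv2.imwrite('a.png',cv2.resize(np.vstack([cv2.imread('top0.png'),cv2.imread('scene0.png')]),(400,600)))"
```

```text
pics
{'t': 0.0, 'qpos': array([ 9.95922403e-01,  3.59475460e-01,  1.51139508e+00,  1.88266094e-05,
        1.27252879e+00, -1.15106873e-01]), 'dq': array([-0.00022669, -0.00097325,  0.00109873, -0.00030158,  0.00066835,
       -0.00127675]), 'joint_torque': array([-1.94070199e-03, -5.15387285e+01, -2.70722562e+01,  6.72419393e-02,
        3.51825950e-02, -1.76686399e-04]), 'position': array([0.26587273, 0.53711223, 0.21914142]), 'eef_rot': array([-3.13979999e+00, -2.25368668e-04,  2.68181985e+00]), 'ft_force': array([-0.23463259, -1.24770334,  0.11638235]), 'moment': array([-0.01575533,  0.01920176,  0.00519747]), 'grasp_force': 0.0, 'grip_width': 0.9967133290889179}
top [[ 0.278 -0.915  0.292  0.218]
 [-0.961 -0.263  0.089 -0.046]
 [-0.004 -0.305 -0.952  1.104]
 [ 0.     0.     0.     1.   ]]
pan 0.69 [220. 226.] [0.454 0.106 0.008] [0.369 0.021 0.001] [0.53  0.184 0.059] 3290
reject 0.73 [231. 224.] [0.443 0.097 0.07 ] [0.43  0.083 0.017] [0.461 0.116 0.075] 250
reject 0.28 [254. 237.] [0.43  0.049 0.027] [0.42  0.039 0.021] [0.442 0.06  0.03 ] 85
reject_bin 0.55 [142. 204.] [0.438
[... 1314 characters left out ...]
0.437 -0.236  0.159] [ 0.423 -0.251  0.009] [ 0.474 -0.202  0.226] 728
oil_bottle 0.69 [316. 262.] [ 0.437 -0.236  0.16 ] [ 0.423 -0.251  0.04 ] [ 0.457 -0.215  0.226] 640
oil_bottle 0.64 [229. 179.] [0.584 0.24  0.049] [ 0.573  0.231 -0.379] [0.951 0.678 0.099] 221
white0 0.6 [210. 221.] [0.425 0.145 0.027] [0.415 0.137 0.012] [0.437 0.159 0.032] 63
white0 0.57 [214. 227.] [0.402 0.121 0.027] [0.393 0.113 0.016] [0.412 0.132 0.032] 52
white0 0.55 [236. 213.] [0.497 0.117 0.028] [0.49  0.112 0.018] [0.504 0.126 0.031] 30
brown0 0.63 [236. 211.] [0.5   0.118 0.027] [0.47  0.095 0.006] [0.521 0.133 0.054] 63
brown0 0.45 [246. 219.] [0.495 0.074 0.027] [0.488 0.066 0.017] [0.506 0.084 0.032] 40
```

Run:
```python
import cv2,numpy as np
t=cv2.imread('pics/top0.png')[150:330,90:430];s=cv2.imread('pics/scene0.png')[120:360,130:430]
t=cv2.resize(t,None,fx=1.65,fy=1.65,interpolation=3);s=cv2.resize(s,None,fx=1.2,fy=1.2)
c=np.zeros((600,600,3),np.uint8);c[:297,:561]=t[:297,:561];c[300:588,:360]=s;cv2.imwrite('pics/a.png',c)
```

```text
(no output)
```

View pics/a.png

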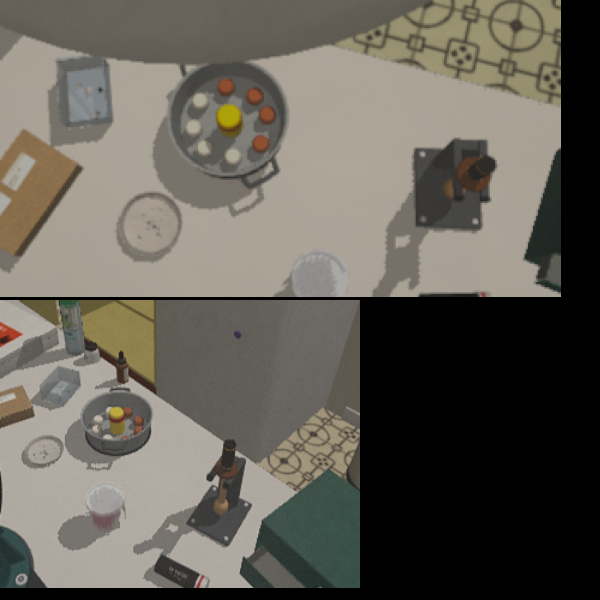

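The composite shows the pan (yellow reject at about (229,120), white stones left/below, brown right/above), the bin upper left, and the stand at right with its fork opening toward the robot. The bottle is behind the pan. Next I'll fit the geometry.

```bash
cat > fit.py <<'E'
from h import *
from scipy.optimize import least_squares
np.set_printoptions(precision=4,suppress=True)
def circ(P,r=None):
    P=P[:,:2];c=np.median(P,0)
    if r is None:
        f=lambda x:np.hypot(*(P-x[:2]).T)-x[2];x0=[*c,.05]
    else:
        f=lambda x:np.hypot(*(P-x[:2]).T)-r;x0=[*c]
    s=least_squares(f,x0,loss='soft_l1',f_scale=.002);return s.x
def near(W,x,y,r,z0,z1):
    w=W.reshape(-1,3);w=w[~np.isnan(w[:,0])]
    return w[(np.hypot(w[:,0]-x,w[:,1]-y)<r)&(w[:,2]>z0)&(w[:,2]<z1)]
E
python3 - <<'E'
from fit import *
for c in ['top','scene']:
    p,T=shot(c);W=cloud(p,T);print('==',c)
    rim=near(W,.452,.104,.115,.052,.064);print('z hi',np.percentile(rim[:,2],95))
    d=np.hypot(rim[:,0]-.452,rim[:,1]-.104);rr=rim[(d>.075)&(d<.094)];x=circ(rr);print('pan',x,len(rr))
    h=near(W,x[0],x[1],.118,.02,.075);d=np.hypot(*(h[:,:2]-x[:2]).T);h=h[d>.094];print('handles',np.c_[np.degrees(np.arctan2(h[:,1]-x[1],h[:,0]-x[0])),h[:,2]][::4].T)
    q=near(W,.443,.097,.04,.067,.082);print('reject top',np.median(q,0),(q.min(0)+q.max(0))/2,len(q))
    q=near(W,.437,-.232,.03,.215,.235);print('handle top',q.mean(0),(q.min(0)+q.max(0))/2,len(q))
    q=near(W,.437,-.232,.03,.17,.214);print('handle side',circ(q,.011),len(q))
    q=near(W,.437,-.232,.035,.152,.164);print('collar',circ(q,.022),(q.min(0)+q.max(0))/2,len(q))
    q=near(W,.437,-.232,.03,.02,.05);print('bulb',circ(q,.014),len(q))
    q=near(W,.44,-.232,.12,.004,.014);r=cv2.minAreaRect(q[:,:2].astype(np.float32)*1000);print('plate',r,len(q))
    q=near(W,.44,-.232,.09,.142,.16);r=cv2.minAreaRect(q[:,:2].astype(np.float32)*1000);print('fork',r,len(q))
    q=near(W,.438,.325,.09,.045,.058);r=cv2.minAreaRect(q[:,:2].astype(np.float32)*1000);print('bin',r,len(q))
    q=near(W,.584,.24,.04,.03,.11);print('bottle',q.mean(0) if len(q) else 0,q.min(0) if len(q) else 0,q.max(0)if len(q) else 0)
E
```

```text
== top
z hi 0.06082179952167099
pan [0.4503 0.1025 0.0839] 518
handles [[  59.5656   59.421    58.0357   62.1076 -118.2654 -121.4739 -121.1532
  -121.1598 -123.0472 -126.7648 -122.691  -126.7977 -129.4087 -133.311
  -137.2833 -132.8003 -147.6963 -139.072  -134.4731 -146.7773 -141.966
  -137.2741 -145.9084 -141.2032 -145.1032 -146.6401]
 [   0.0543    0.0528    0.0486    0.0488    0.0484    0.0526    0.0489
     0.0501    0.0516    0.0501    0.0475    0.0556    0.0523    0.0524
     0.051     0.0505    0.0475    0.0542    0.0498    0.0522    0.0584
     0.0512    0.0507    0.0536    0.0528    0.0509]]
reject top [0.4468 0.0988 0.0713] [0.4477 0.0999 0.0715] 164
handle top [ 0.4408 -0.2307  0.2231] [ 0.4413 -0.231   0.222 ] 107
handle side [ 0.4273 -0.2201] 69
collar [ 0.4445 -0.2355] [ 0.4343 -0.2339  0.1574] 245
bulb [ 0.442  -0.2321] 37
plate ((437.14581298828125, -236.5130615234375), (222.25872802734375, 219.1046600341797), 88.43973541259766) 1308
fork ((448.077392578125, -228.72882080078125), (80.1227035522461, 45.607879638671875), 13.19778823852539) 552
bin ((435.8032531738281, 3
[... 619 characters left out ...]
547    0.0515
     0.052     0.0484    0.0477]]
reject top [0.4464 0.0978 0.0723] [0.4483 0.0984 0.0719] 91
handle top [ 0.4404 -0.2331  0.2231] [ 0.443  -0.2318  0.2219] 92
handle side [ 0.4279 -0.2409] 145
collar [ 0.4448 -0.2295] [ 0.4376 -0.2347  0.158 ] 228
bulb [ 0.4431 -0.2318] 55
plate ((429.7465515136719, -228.62005615234375), (222.2510986328125, 208.29229736328125), 29.854001998901367) 1419
fork ((448.0730895996094, -228.89151000976562), (80.95323944091797, 45.25260925292969), 13.796992301940918) 332
bin ((437.3836669921875, 323.7162170410156), (96.57571411132812, 72.61518096923828), 23.807287216186523) 116
bottle [0.5849 0.241  0.0618] [0.5726 0.2287 0.0307] [0.6052 0.2564 0.1035]
```

Request:
drive_tool(
  series=[
    [0.407, -0.973, 0, 0, 0, -0.0733],
    [0.407, -0.973, 0, 0, 0, -0.0733],
    [0.407, -0.973, 0, 0, 0, -0.0733],
    [0.407, -0.973, 0, 0, 0, -0.0733],
  ],
  gripper=0.8,
  newtons=25,
)

```text
t: 1.33
position: [0.3276, 0.3894, 0.2199]
eef_rot: [-3.141, 0.001, 2.452]
ft_force: [0.6, 0.5, -0.6]
grip_width: 0.803
grasp_force: 0.0
```

Request:
drive_tool(
  series=[
    [0.407, -0.973, 0, 0, 0, -0.0733],
    [0.407, -0.973, 0, 0, 0, -0.0733],
    [0.407, -0.973, 0, 0, 0, -0.0733],
    [0.407, -0.973, 0, 0, 0, -0.0733],
  ],
)

```text
t: 1.67
position: [0.3889, 0.2433, 0.2201]
eef_rot: [3.141, 0.001, 2.221]
ft_force: [0.9, 0.3, 0.7]
grip_width: 0.801
grasp_force: 0.0
```

Request:
drive_tool(
  series=[
    [0.407, -0.973, 0, 0, 0, -0.0733],
    [0.407, -0.973, 0, 0, 0, -0.0733],
    [0.407, -0.973, 0, 0, 0, -0.0733],
    [0.407, -0.973, 0, 0, 0, -0.0733],
    [0.407, -0.973, 0, 0, 0, -0.0733],
  ],
)

```text
t: 2.08
position: [0.4523, 0.0949, 0.2204]
eef_rot: [3.14, 0.003, 1.986]
ft_force: [0.2, -0.5, -0.6]
grip_width: 0.798
grasp_force: 0.0
```

Run:
```python
from fit import *
p,T=shot('wrist');W=cloud(p,T);save(p,'w1.png');s=ctrl.sense();print(s['position'],s['eef_rot'],s['qpos'])
q=near(W,.448,.099,.035,.067,.082);print('reject top',np.median(q,0),(q.min(0)+q.max(0))/2,circ(q) if len(q) else 0,len(q))
q=near(W,.448,.099,.03,.035,.065);print('side',circ(q,.018),len(q)) if len(q) else 0
rim=near(W,.4507,.1024,.1,.05,.064);d=np.hypot(*(rim[:,:2]-[.4507,.1024]).T);print('pan',circ(rim[d>.07]),(d>.07).sum())
```

```text
[0.4508 0.0973 0.2201] [3.1409 0.0008 1.9859] [ 0.063   0.1566  1.7967 -0.0005  1.1874 -0.352 ]
reject top [0.448  0.1021 0.0701] [0.4483 0.1013 0.0696] [0.4481 0.1019 0.0119] 620
side [0.4484 0.1013] 87
pan [0.4512 0.1044 0.0836] 2540
```

View pics/w1.png

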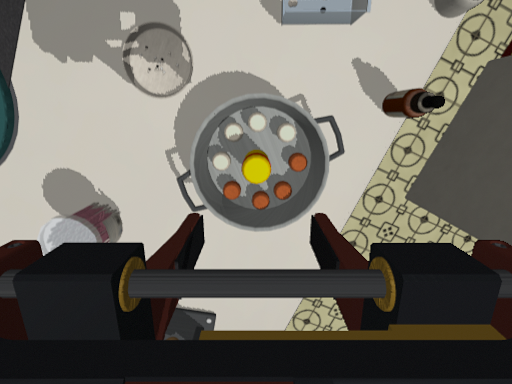

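The wrist view shows the reject at (257,168), standing clear among eight stones. The bottle is off to the right at (405,103).

Request:
drive_tool(
  series=[
    [0, 0, -0.25, 0, 0, 0],
    [0, 0, -0.5, 0, 0, 0],
    [0, 0, -0.667, 0, 0, 0],
    [0, 0, -0.667, 0, 0, 0],
    [0, 0, -0.667, 0, 0, 0],
  ],
)

```text
t: 2.55
position: [0.4478, 0.1007, 0.1192]
eef_rot: [-3.138, -0.002, 1.992]
ft_force: [-0.1, 0.7, 1.6]
grip_width: 0.798
grasp_force: 0.0
```

Aligned, so I'll descend and grip.

Request:
drive_tool(
  series=[
    [0, 0, -0.2, 0, 0, 0],
    [0, 0, -0.39, 0, 0, 0],
    [0, 0, -0.39, 0, 0, 0],
    [0, 0, -0.39, 0, 0, 0],
  ],
)

```text
t: 2.88
position: [0.4494, 0.1003, 0.0622]
eef_rot: [-3.141, -0.0, 1.992]
ft_force: [0.1, 0.4, 0.2]
grip_width: 0.8
grasp_force: 0.0
```

Request:
drive_tool(
  series=[
    [0, 0, 0, 0, 0, 0],
    [0, 0, 0, 0, 0, 0],
    [0, 0, 0, 0, 0, 0],
    [0, 0, 0, 0, 0, 0],
    [0, 0, 0, 0, 0, 0],
    [0, 0, 0, 0, 0, 0],
  ],
  gripper=0.3,
  newtons=25,
)

```text
t: 3.38
position: [0.4497, 0.0998, 0.0619]
eef_rot: [3.141, 0.0, 1.991]
ft_force: [-0.9, -0.6, 3.8]
grip_width: 0.389
grasp_force: 25.1
```

Request:
drive_tool(
  series=[
    [0, 0, 0.2, 0, 0, 0],
    [0, 0, 0.45, 0, 0, 0],
    [0, 0, 0.7, 0, 0, 0],
    [0, 0, 0.7, 0, 0, 0],
  ],
)

```text
t: 3.72
position: [0.4537, 0.1002, 0.1723]
eef_rot: [3.132, 0.004, 1.991]
ft_force: [0.5, 0.0, -0.3]
grip_width: 0.387
grasp_force: 25.0
```

Request:
drive_tool(
  series=[
    [-0.04, 0.2, 0, 0, 0, 0],
    [-0.04, 0.45, 0, 0, 0, 0],
    [-0.04, 0.7, 0, 0, 0, 0],
    [-0.04, 0.9, 0, 0, 0, 0],
  ],
)

```text
t: 4.05
position: [0.4429, 0.2367, 0.166]
eef_rot: [-3.142, -0.001, 1.99]
ft_force: [0.8, -0.5, -1.1]
grip_width: 0.384
grasp_force: 25.0
```

Request:
drive_tool(
  series=[
    [-0.04, 0.25, 0, 0, 0, 0],
    [-0.04, 0.5, 0, 0, 0, 0],
    [-0.04, 0.587, 0, 0, 0, 0],
    [-0.04, 0.587, 0, 0, 0, 0],
    [-0.04, 0.587, 0, 0, 0, 0],
  ],
)

```text
t: 4.47
position: [0.4368, 0.3227, 0.1655]
eef_rot: [-3.14, 0.001, 1.993]
ft_force: [-1.2, -0.1, -0.6]
grip_width: 0.387
grasp_force: 25.0
```

Run:
```python
from fit import *
s=ctrl.sense();print(s['position'],s['eef_rot'],s['grip_width'])
p,T=shot('wrist');W=cloud(p,T);save(p,'w2.png')
q=near(W,.4366,.323,.075,.044,.058);r=cv2.minAreaRect(q[:,:2].astype(np.float32)*1000);print('bin',r,len(q))
```

```text
[0.4368 0.3227 0.1655] [-3.1399  0.0007  1.9929] 0.3866952872536314
bin ((436.3782653808594, 324.1142272949219), (93.25431823730469, 69.54878997802734), 24.107561111450195) 519
```

View pics/w2.png

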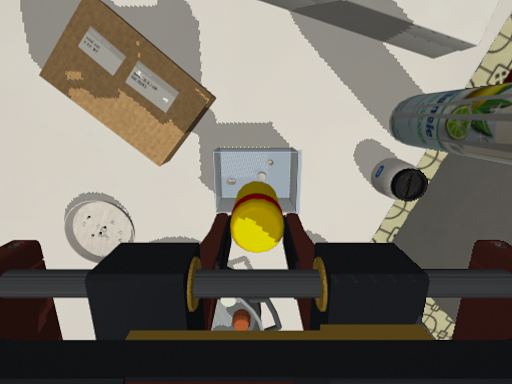

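The reject (257,215) is held upright over the bin (257,180). Lowering it now.

Request:
drive_tool(
  series=[
    [0, 0, -0.2, 0, 0, 0],
    [0, 0, -0.4, 0, 0, 0],
    [0, 0, -0.6, 0, 0, 0],
    [0, 0, -0.685, 0, 0, 0],
    [0, 0, -0.685, 0, 0, 0],
    [0, 0, -0.685, 0, 0, 0],
  ],
)

```text
t: 5.02
position: [0.437, 0.321, 0.0632]
eef_rot: [-3.139, 0.0, 1.989]
ft_force: [-0.5, -0.3, -0.7]
grip_width: 0.389
grasp_force: 25.0
```

Request:
drive_tool(
  series=[
    [0, 0, 0, 0, 0, 0],
    [0, 0, 0, 0, 0, 0],
    [0, 0, 0, 0, 0, 0],
    [0, 0, 0, 0, 0, 0],
  ],
  gripper=0.56,
)

```text
t: 5.35
position: [0.4382, 0.3232, 0.0648]
eef_rot: [3.139, -0.0, 1.991]
ft_force: [-0.5, 0.3, 0.0]
grip_width: 0.559
grasp_force: 0.0
```

Request:
drive_tool(
  series=[
    [0, 0, 0.15, 0, 0, 0],
    [0, 0, 0.4, 0, 0, 0],
    [0, 0, 0.67, 0, 0, 0],
    [0, 0, 0.9, 0, 0, 0],
    [0, 0, 0.9, 0, 0, 0],
  ],
)

```text
t: 5.77
position: [0.4415, 0.3254, 0.2064]
eef_rot: [3.128, -0.001, 1.991]
ft_force: [-0.1, 0.5, -0.0]
grip_width: 0.558
grasp_force: 0.0
```

Run:
```python
from fit import *
s=ctrl.sense();print(s['position'],s['eef_rot'],s['grip_width'])
p,T=shot('wrist');W=cloud(p,T);save(p,'w3.png')
q=near(W,.4366,.323,.04,.06,.09);print(len(q),q.mean(0) if len(q) else 0)
```

```text
[0.4415 0.3254 0.2064] [ 3.1284 -0.0013  1.9913] 0.5581794712775148
678 [0.4366 0.3248 0.0654]
```

Request:
drive_tool(
  series=[
    [0, -0.1, 0.25, 0, 0, 0],
    [0, -0.35, 0.5, 0, 0, 0],
    [0, -0.6, 0.65, 0, 0, 0],
    [0, -0.9, 0.65, 0, 0, 0],
  ],
  gripper=0.7,
)

```text
t: 6.15
position: [0.4389, 0.2029, 0.2972]
eef_rot: [3.136, 0.0, 1.993]
ft_force: [1.5, -0.6, -0.5]
grip_width: 0.703
grasp_force: 0.0
```

Request:
drive_tool(
  series=[
    [0, -0.25, 0, 0, 0, 0],
    [0, -0.5, 0, 0, 0, 0],
    [0, -0.75, 0, 0, 0, 0],
    [0, -1, 0, 0, 0, 0],
  ],
)

```text
t: 6.48
position: [0.4363, 0.0509, 0.2933]
eef_rot: [-3.14, -0.0, 1.992]
ft_force: [0.5, 0.1, -0.3]
grip_width: 0.702
grasp_force: 0.0
```

Request:
drive_tool(
  series=[
    [0, -0.25, 0, 0, 0, 0],
    [0, -0.5, 0, 0, 0, 0],
    [0, -0.75, 0, 0, 0, 0],
    [0, -1, 0, 0, 0, 0],
  ],
)

```text
t: 6.82
position: [0.4363, -0.099, 0.2932]
eef_rot: [-3.141, -0.001, 1.991]
ft_force: [1.8, -0.6, 0.7]
grip_width: 0.7
grasp_force: 0.0
```

Request:
drive_tool(
  series=[
    [0, -0.25, 0, 0, 0, 0],
    [0, -0.5, 0, 0, 0, 0],
    [0.01, -0.75, 0, 0, 0, 0],
    [0.02, -0.8, 0, 0, 0, 0],
    [0.02, -0.8, 0, 0, 0, 0],
    [0.02, -0.8, 0, 0, 0, 0],
  ],
)

```text
t: 7.32
position: [0.4398, -0.2168, 0.2932]
eef_rot: [-3.141, -0.002, 1.99]
ft_force: [0.2, -0.0, -0.8]
grip_width: 0.7
grasp_force: 0.0
```

Run:
```python
from fit import *
s=ctrl.sense();print(s['position'],s['eef_rot'],s['qpos'])
p,T=shot('wrist');W=cloud(p,T);save(p,'w4.png')
q=near(W,.441,-.2315,.03,.215,.24);print('top',circ(q),(q.min(0)+q.max(0))/2,len(q))
q=near(W,.441,-.2315,.035,.17,.214);print('side',circ(q,.011),len(q)) if len(q)>5 else 0
q=near(W,.441,-.2315,.035,.152,.164);d=np.hypot(*(q[:,:2]-q[:,:2].mean(0)).T);print('collar',(q.min(0)+q.max(0))/2,circ(q,.022),len(q))
q=near(W,.441,-.2315,.07,.145,.164);print('fork',cv2.minAreaRect(q[:,:2].astype(np.float32)*1000))
```

```text
[ 0.4398 -0.2168  0.2932] [-3.1408 -0.0025  1.9898] [-0.5995  0.1364  1.631   0.0006  1.3768 -1.0186]
top [ 0.4422 -0.2293  0.0077] [ 0.4427 -0.2301  0.2194] 431
side [ 0.443  -0.2311] 215
collar [ 0.4358 -0.2328  0.1577] [ 0.4438 -0.2368] 653
fork ((448.5672302246094, -227.50885009765625), (79.71027374267578, 44.204715728759766), 13.68064022064209)
```

View pics/w4.png

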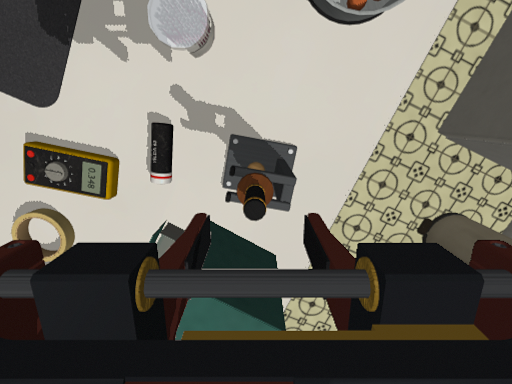

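The stirrer handle is at (254,203) directly below the gripper, with the fork open toward the robot. Nothing is in the way.

Request:
drive_tool(
  series=[
    [0.015, -0.095, 0, 0, 0, 0],
    [0.015, -0.095, -0.2, 0, 0, 0],
    [0.015, -0.095, -0.4, 0, 0, 0],
    [0.015, -0.095, -0.6, 0, 0, 0],
    [0.015, -0.095, -0.628, 0, 0, 0],
    [0.015, -0.095, -0.628, 0, 0, 0],
  ],
)

```text
t: 7.87
position: [0.4415, -0.2303, 0.1986]
eef_rot: [-3.139, -0.004, 1.992]
ft_force: [0.8, -0.6, -0.8]
grip_width: 0.694
grasp_force: 0.0
```

Request:
drive_tool(
  series=[
    [0, 0, 0, 0, 0, 0],
    [0, 0, 0, 0, 0, 0],
    [0, 0, 0, 0, 0, 0],
    [0, 0, 0, 0, 0, 0],
    [0, 0, 0, 0, 0, 0],
    [0, 0, 0, 0, 0, 0],
    [0, 0, 0, 0, 0, 0],
  ],
  gripper=0.1,
  newtons=50,
)

```text
t: 8.45
position: [0.443, -0.2319, 0.2004]
eef_rot: [3.141, 0.001, 1.991]
ft_force: [0.7, 0.9, 2.2]
grip_width: 0.238
grasp_force: 50.0
```

Request:
drive_tool(
  series=[
    [0, 0, 0.05, 0, 0, 0],
    [0, 0, 0.09, 0, 0, 0],
    [0, 0, 0.09, 0, 0, 0],
    [-0.13, -0.0315, 0.09, 0, 0, 0],
    [-0.26, -0.063, 0.09, 0, 0, 0],
    [-0.39, -0.0945, 0.09, 0, 0, 0],
    [-0.52, -0.126, 0.09, 0, 0, 0],
    [-0.52, -0.126, 0.09, 0, 0, 0],
  ],
)

```text
t: 9.12
position: [0.3616, -0.2504, 0.2134]
eef_rot: [-3.14, -0.002, 1.99]
ft_force: [0.0, 1.0, -0.5]
grip_width: 0.239
grasp_force: 50.0
```

Run:
```python
from fit import *
s=ctrl.sense();print(s['position'],s['eef_rot'],s['grip_width'],s['ft_force'])
p,T=shot('scene');W=cloud(p,T);save(p,'s5.png')
x,y=s['position'][:2]
for z in [.04,.06,.08,.1,.12,.15,.19]:
    q=near(W,x,y,.035,z-.008,z+.008);print(z,q.mean(0) if len(q) else 0,len(q))
i=p['frame'][150:350,220:420,::-1];cv2.imwrite('pics/s5c.png',cv2.resize(i,(400,400)))
```

```text
[ 0.3616 -0.2504  0.2134] [-3.1395 -0.0015  1.9898] 0.23853419077078247 [ 0.0011  0.9694 -0.5434]
0.04 [ 0.3515 -0.2567  0.0453] 7
0.06 [ 0.3556 -0.255   0.062 ] 90
0.08 [ 0.3578 -0.2532  0.0802] 25
0.1 [ 0.3575 -0.2524  0.1001] 28
0.12 [ 0.3577 -0.2535  0.1195] 25
0.15 [ 0.3564 -0.2537  0.1431] 2
0.19 [ 0.3548 -0.255   0.1896] 57
```

View pics/s5c.png

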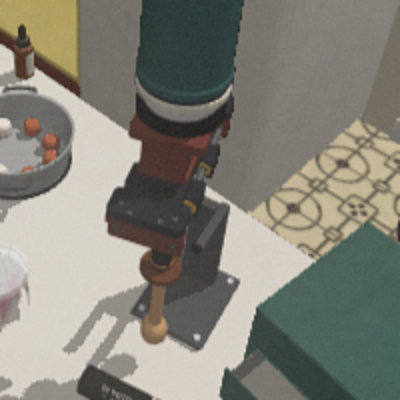

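The stirrer hangs straight in the gripper (rod about (157,300), bulb (154,330)), clear of the stand. Next it goes over the pan.

Request:
drive_tool(
  series=[
    [0, 0, 0.15, 0, 0, 0],
    [0, 0, 0.35, 0, 0, 0],
    [0, 0.1, 0.43, 0, 0, 0],
    [0.05, 0.3, 0.43, 0, 0, 0],
    [0.12, 0.5, 0.43, 0, 0, 0],
    [0.2, 0.7, 0.43, 0, 0, 0],
    [0.2, 0.9, 0.43, 0, 0, 0],
  ],
)

```text
t: 9.75
position: [0.3977, -0.1145, 0.2787]
eef_rot: [3.139, 0.002, 1.991]
ft_force: [0.2, -0.2, -0.2]
grip_width: 0.24
grasp_force: 50.0
```

Request:
drive_tool(
  series=[
    [0.05, 0.2, 0, 0, 0, 0],
    [0.1, 0.4, 0, 0, 0, 0],
    [0.15, 0.6, 0, 0, 0, 0],
    [0.2, 0.8, 0, 0, 0, 0],
    [0.2, 0.9, 0, 0, 0, 0],
  ],
)

```text
t: 10.17
position: [0.4266, 0.0229, 0.2785]
eef_rot: [3.139, -0.001, 1.993]
ft_force: [0.1, -0.2, -0.2]
grip_width: 0.244
grasp_force: 50.0
```

Request:
drive_tool(
  series=[
    [0.05, 0.2, 0, 0, 0, 0],
    [0.1, 0.35, 0, 0, 0, 0],
    [0.18, 0.5, 0, 0, 0, 0],
    [0.18, 0.556, 0, 0, 0, 0],
    [0.18, 0.556, 0, 0, 0, 0],
    [0.18, 0.556, 0, 0, 0, 0],
  ],
)

```text
t: 10.67
position: [0.4514, 0.103, 0.2778]
eef_rot: [-3.141, 0.0, 1.993]
ft_force: [-0.7, -0.4, -1.3]
grip_width: 0.241
grasp_force: 50.0
```

```bash
cat > st.py <<'E'
from fit import *
C=np.array([.4509,.1035]);AX=np.radians(45)
def stones(cams=('top','scene','wrist')):
    for c in cams:
        p,T=shot(c);W=cloud(p,T)
        hsv=cv2.cvtColor(p['frame'],cv2.COLOR_RGB2HSV)
        inside=(np.hypot(W[...,0]-C[0],W[...,1]-C[1])<.078)&(W[...,2]>.013)&(W[...,2]<.05)
        for n in ['white','brown']:
            f=hsv.astype(int)
            m=inside&((f[...,1]<60)&(f[...,2]>165) if n=='white' else ((f[...,0]<14)|(f[...,0]>172))&(f[...,1]>110))
            nn,_,st,_=cv2.connectedComponentsWithStats(cv2.erode(m.astype(np.uint8),np.ones((2,2))))
            L=_;L=cv2.connectedComponents(m.astype(np.uint8))[1] if False else st
            lab=cv2.connectedComponents(m.astype(np.uint8))[1]
            for k in range(1,lab.max()+1):
                if (lab==k).sum()<12: continue
                w=W[lab==k].mean(0)-[*C,0]
                print(c,n,'n',(lab==k).sum(),'rel mm',np.round(w[:2]*1000),'z',round(w[2],3),'ang',round(np.degrees(np.arctan2(w[1],w[0]))),'half',round(1000*(-np.sin(AX)*w[0]+np.cos(AX)*w[1])))
        save(p,c+'_last.png')
E
sed -i '/nn,_,st/d;/L=_;/d' st.py
python3 - <<'E'
from st import *
s=ctrl.sense();print(s['position'],s['eef_rot'],s['grip_width'])
stones()
E
```

```text
[0.4514 0.103  0.2778] [-3.1406  0.0002  1.9927] 0.2408880169722321
top white n 28 rel mm [-42.  23.] z 0.027 ang 152 half 46
top white n 62 rel mm [-47. -21.] z 0.027 ang -156 half 19
top brown n 73 rel mm [ 46. -25.] z 0.027 ang -28 half -50
top brown n 73 rel mm [ 23. -51.] z 0.027 ang -65 half -53
top brown n 79 rel mm [-20. -54.] z 0.027 ang -110 half -24
scene white n 26 rel mm [18. 49.] z 0.029 ang 70 half 22
scene white n 32 rel mm [-23.  46.] z 0.029 ang 117 half 49
scene white n 14 rel mm [-44.  19.] z 0.029 ang 156 half 45
scene white n 21 rel mm [-45. -20.] z 0.029 ang -156 half 18
scene brown n 58 rel mm [46. 17.] z 0.025 ang 20 half -21
scene brown n 76 rel mm [ 36. -37.] z 0.027 ang -46 half -52
wrist white n 173 rel mm [-22.  49.] z 0.026 ang 115 half 50
wrist white n 104 rel mm [-42.  25.] z 0.026 ang 150 half 47
wrist white n 170 rel mm [19. 52.] z 0.026 ang 70 half 24
wrist white n 159 rel mm [-47. -19.] z 0.026 ang -158 half 20
wrist brown n 194 rel mm [48. 23.] z 0.025 ang 25 half -18
wrist brown n 148 rel mm [-21. -50.] z 0.025 ang -113 half -20
wrist brown n 120 rel mm [ 48. -18.] z 0.025 ang -21 half -47
```

Request:
drive_tool(
  series=[
    [0, 0, -0.2, 0, 0, 0],
    [0, 0, -0.4, 0, 0, 0],
    [0, 0, -0.5, 0, 0, 0],
    [0, 0, -0.55, 0, 0, 0],
    [0, 0, -0.585, 0, 0, 0],
    [0, 0, -0.585, 0, 0, 0],
    [0, 0, -0.585, 0, 0, 0],
    [0, 0, -0.585, 0, 0, 0],
  ],
)

```text
t: 11.48
position: [0.4526, 0.1026, 0.1914]
eef_rot: [3.14, 0.001, 1.991]
ft_force: [0.3, 0.6, -1.1]
grip_width: 0.241
grasp_force: 50.0
```

Request:
drive_tool(
  series=[
    [0.07, 0, 0, 0, 0, 0],
    [0.14, 0, 0, 0, 0, 0],
    [0.2, 0, 0, 0, 0, 0],
    [0.26, 0, 0, 0, 0, 0],
    [0.3, 0, 0, 0, 0, 0],
    [0.333, 0, 0, 0, 0, 0],
  ],
)

```text
t: 11.98
position: [0.5028, 0.1027, 0.1902]
eef_rot: [3.142, 0.0, 1.991]
ft_force: [0.3, -0.7, -1.5]
grip_width: 0.242
grasp_force: 50.0
```

Request:
drive_tool(
  series=[
    [-0.007, 0.069, 0, 0, 0, 0],
    [-0.029, 0.136, 0, 0, 0, 0],
    [-0.064, 0.196, 0, 0, 0, 0],
    [-0.11, 0.248, 0, 0, 0, 0],
    [-0.167, 0.289, 0, 0, 0, 0],
    [-0.23, 0.317, 0, 0, 0, 0],
    [-0.298, 0.3315, 0, 0, 0, 0],
    [-0.368, 0.3315, 0, 0, 0, 0],
    [-0.436, 0.317, 0, 0, 0, 0],
    [-0.5, 0.289, 0, 0, 0, 0],
  ],
)

```text
t: 12.82
position: [0.4269, 0.146, 0.1908]
eef_rot: [3.139, 0.001, 1.992]
ft_force: [2.9, -2.4, -0.8]
grip_width: 0.236
grasp_force: 50.1
```

Request:
drive_tool(
  series=[
    [-0.056, -0.041, 0, 0, 0, 0],
    [-0.103, -0.093, 0, 0, 0, 0],
    [-0.138, -0.153, 0, 0, 0, 0],
    [-0.159, -0.219, 0, 0, 0, 0],
    [-0.167, -0.289, 0, 0, 0, 0],
    [-0.159, -0.358, 0, 0, 0, 0],
    [-0.138, -0.424, 0, 0, 0, 0],
    [-0.103, -0.485, 0, 0, 0, 0],
    [-0.056, -0.536, 0, 0, 0, 0],
    [0, -0.577, 0, 0, 0, 0],
  ],
)

```text
t: 13.65
position: [0.4264, 0.0592, 0.1902]
eef_rot: [-3.141, -0.002, 1.989]
ft_force: [2.5, 2.7, 0.1]
grip_width: 0.24
grasp_force: 50.0
```

Request:
drive_tool(
  series=[
    [0.064, -0.028, 0, 0, 0, 0],
    [0.132, -0.043, 0, 0, 0, 0],
    [0.2015, -0.043, 0, 0, 0, 0],
    [0.27, -0.028, 0, 0, 0, 0],
    [0.333, 0, 0, 0, 0, 0],
    [0.39, 0.041, 0, 0, 0, 0],
    [0.436, 0.093, 0, 0, 0, 0],
    [0.471, 0.153, 0, 0, 0, 0],
    [0.493, 0.219, 0, 0, 0, 0],
    [0.5, 0.288, 0, 0, 0, 0],
  ],
)

```text
t: 14.48
position: [0.5028, 0.1039, 0.1905]
eef_rot: [3.14, 0.001, 1.991]
ft_force: [0.6, 0.3, -1.8]
grip_width: 0.236
grasp_force: 49.7
```

Run:
```python
from st import *
s=ctrl.sense();print(s['position'],s['eef_rot'],s['grip_width'])
stones()
a=[cv2.imread(f'pics/{c}_last.png') for c in ('top','wrist','scene')]
a=[cv2.resize(a[0][150:300,150:310],(320,300)),cv2.resize(a[1][60:260,130:390],(390,300)),cv2.resize(a[2][150:350,130:370],(360,300))]
cv2.imwrite('pics/m1.png',np.hstack([a[1],a[2]]))
```

```text
[0.5028 0.1039 0.1905] [3.1402 0.0008 1.9914] 0.23626699224338837
top white n 24 rel mm [-58.  16.] z 0.028 ang 165 half 52
top white n 63 rel mm [-41. -44.] z 0.028 ang -132 half -3
top white n 62 rel mm [-61.  -7.] z 0.027 ang -174 half 38
top brown n 74 rel mm [ 39. -45.] z 0.028 ang -49 half -60
top brown n 76 rel mm [ -7. -61.] z 0.027 ang -96 half -38
scene white n 24 rel mm [-57.  17.] z 0.029 ang 163 half 53
scene brown n 39 rel mm [45. 31.] z 0.026 ang 34 half -10
scene brown n 51 rel mm [-2. 57.] z 0.025 ang 92 half 41
scene brown n 35 rel mm [ 37. -48.] z 0.027 ang -52 half -60
wrist white n 184 rel mm [-38.  48.] z 0.026 ang 128 half 61
wrist white n 228 rel mm [-57.  21.] z 0.026 ang 160 half 55
wrist white n 297 rel mm [-59.  -5.] z 0.026 ang -175 half 39
wrist white n 263 rel mm [-39. -42.] z 0.026 ang -133 half -2
wrist brown n 342 rel mm [ 2. 63.] z 0.026 ang 88 half 43
wrist brown n 315 rel mm [50. 37.] z 0.025 ang 36 half -10
wrist brown n 313 rel mm [ -5. -57.] z 0.024 ang -95 half -37
wrist brown n 92 rel mm [ 34. -44.] z 0.025 ang -53 half -55
```

View pics/m1.png

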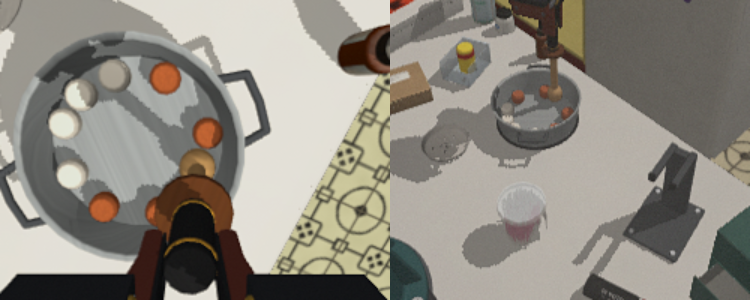

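Both views show the stones being carried round against the wall, all in the pan, with low forces. The reject stands in the bin. Two more rounds.

Request:
drive_tool(
  series=[
    [-0.007, 0.069, 0, 0, 0, 0],
    [-0.029, 0.136, 0, 0, 0, 0],
    [-0.064, 0.196, 0, 0, 0, 0],
    [-0.11, 0.248, 0, 0, 0, 0],
    [-0.167, 0.289, 0, 0, 0, 0],
    [-0.23, 0.317, 0, 0, 0, 0],
    [-0.298, 0.3315, 0, 0, 0, 0],
    [-0.368, 0.3315, 0, 0, 0, 0],
    [-0.436, 0.317, 0, 0, 0, 0],
    [-0.5, 0.289, 0, 0, 0, 0],
  ],
)

```text
t: 15.47
position: [0.4252, 0.1459, 0.1903]
eef_rot: [-3.141, -0.0, 1.991]
ft_force: [2.5, -1.2, -0.4]
grip_width: 0.239
grasp_force: 50.0
```

Request:
drive_tool(
  series=[
    [-0.056, -0.041, 0, 0, 0, 0],
    [-0.103, -0.093, 0, 0, 0, 0],
    [-0.138, -0.153, 0, 0, 0, 0],
    [-0.159, -0.219, 0, 0, 0, 0],
    [-0.167, -0.289, 0, 0, 0, 0],
    [-0.159, -0.358, 0, 0, 0, 0],
    [-0.138, -0.424, 0, 0, 0, 0],
    [-0.103, -0.485, 0, 0, 0, 0],
    [-0.056, -0.536, 0, 0, 0, 0],
    [0, -0.577, 0, 0, 0, 0],
  ],
)

```text
t: 16.3
position: [0.4263, 0.0588, 0.1899]
eef_rot: [-3.14, -0.002, 1.99]
ft_force: [2.7, 1.4, 0.6]
grip_width: 0.244
grasp_force: 50.0
```

Request:
drive_tool(
  series=[
    [0.064, -0.028, 0, 0, 0, 0],
    [0.132, -0.043, 0, 0, 0, 0],
    [0.2015, -0.043, 0, 0, 0, 0],
    [0.27, -0.028, 0, 0, 0, 0],
    [0.333, 0, 0, 0, 0, 0],
    [0.39, 0.041, 0, 0, 0, 0],
    [0.436, 0.093, 0, 0, 0, 0],
    [0.471, 0.153, 0, 0, 0, 0],
    [0.493, 0.219, 0, 0, 0, 0],
    [0.5, 0.288, 0, 0, 0, 0],
  ],
)

```text
t: 17.13
position: [0.503, 0.1036, 0.1905]
eef_rot: [3.14, 0.002, 1.992]
ft_force: [0.9, 0.3, -0.9]
grip_width: 0.242
grasp_force: 49.9
```

Request:
drive_tool(
  series=[
    [-0.007, 0.069, 0, 0, 0, 0],
    [-0.029, 0.136, 0, 0, 0, 0],
    [-0.064, 0.196, 0, 0, 0, 0],
    [-0.11, 0.248, 0, 0, 0, 0],
    [-0.167, 0.289, 0, 0, 0, 0],
    [-0.23, 0.317, 0, 0, 0, 0],
    [-0.298, 0.3315, 0, 0, 0, 0],
    [-0.368, 0.3315, 0, 0, 0, 0],
    [-0.436, 0.317, 0, 0, 0, 0],
    [-0.5, 0.289, 0, 0, 0, 0],
  ],
)

```text
t: 17.97
position: [0.4267, 0.1461, 0.1908]
eef_rot: [3.139, 0.001, 1.991]
ft_force: [2.6, 0.3, -0.9]
grip_width: 0.239
grasp_force: 50.0
```

Request:
drive_tool(
  series=[
    [-0.056, -0.041, 0, 0, 0, 0],
    [-0.103, -0.093, 0, 0, 0, 0],
    [-0.138, -0.153, 0, 0, 0, 0],
    [-0.159, -0.219, 0, 0, 0, 0],
    [-0.167, -0.289, 0, 0, 0, 0],
    [-0.159, -0.358, 0, 0, 0, 0],
    [-0.138, -0.424, 0, 0, 0, 0],
    [-0.103, -0.485, 0, 0, 0, 0],
    [-0.056, -0.536, 0, 0, 0, 0],
    [0, -0.577, 0, 0, 0, 0],
  ],
)

```text
t: 18.8
position: [0.4266, 0.0584, 0.19]
eef_rot: [-3.14, -0.0, 1.99]
ft_force: [0.1, 1.8, -0.9]
grip_width: 0.238
grasp_force: 50.0
```

Request:
drive_tool(
  series=[
    [0.064, -0.028, 0, 0, 0, 0],
    [0.132, -0.043, 0, 0, 0, 0],
    [0.2015, -0.043, 0, 0, 0, 0],
    [0.27, -0.028, 0, 0, 0, 0],
    [0.333, 0, 0, 0, 0, 0],
    [0.39, 0.041, 0, 0, 0, 0],
    [0.436, 0.093, 0, 0, 0, 0],
    [0.471, 0.153, 0, 0, 0, 0],
    [0.493, 0.219, 0, 0, 0, 0],
    [0.5, 0.288, 0, 0, 0, 0],
  ],
)

```text
t: 19.63
position: [0.5014, 0.1041, 0.19]
eef_rot: [-3.141, -0.001, 1.991]
ft_force: [-0.4, 0.4, -1.2]
grip_width: 0.239
grasp_force: 50.0
```

Run:
```python
from st import *
s=ctrl.sense();print(s['position'],s['grip_width'])
stones(('scene','wrist'))
```

```text
[0.5014 0.1041 0.19  ] 0.23898900230653639
scene white n 12 rel mm [ 30. -52.] z 0.03 ang -60 half -57
scene brown n 84 rel mm [55.  1.] z 0.025 ang 1 half -38
wrist white n 238 rel mm [-16. -56.] z 0.026 ang -106 half -28
wrist white n 208 rel mm [  9. -58.] z 0.026 ang -81 half -47
wrist white n 136 rel mm [ 32. -51.] z 0.026 ang -58 half -58
wrist brown n 678 rel mm [-46. -31.] z 0.025 ang -146 half 11
wrist brown n 125 rel mm [61. 25.] z 0.025 ang 23 half -25
```

Request:
drive_tool(
  series=[
    [-0.007, 0.069, 0, 0, 0, 0],
    [-0.029, 0.136, 0, 0, 0, 0],
    [-0.064, 0.196, 0, 0, 0, 0],
    [-0.11, 0.248, 0, 0, 0, 0],
    [-0.167, 0.289, 0, 0, 0, 0],
    [-0.23, 0.317, 0, 0, 0, 0],
    [-0.298, 0.3315, 0, 0, 0, 0],
    [-0.368, 0.3315, 0, 0, 0, 0],
    [-0.436, 0.317, 0, 0, 0, 0],
    [-0.5, 0.289, 0, 0, 0, 0],
  ],
)

```text
t: 20.57
position: [0.4258, 0.1461, 0.1905]
eef_rot: [3.141, -0.0, 1.991]
ft_force: [1.4, -2.8, -0.6]
grip_width: 0.238
grasp_force: 50.0
```

Request:
drive_tool(
  series=[
    [-0.056, -0.041, 0, 0, 0, 0],
    [-0.103, -0.093, 0, 0, 0, 0],
    [-0.138, -0.153, 0, 0, 0, 0],
    [-0.159, -0.219, 0, 0, 0, 0],
    [-0.167, -0.289, 0, 0, 0, 0],
    [-0.159, -0.358, 0, 0, 0, 0],
    [-0.138, -0.424, 0, 0, 0, 0],
    [-0.103, -0.485, 0, 0, 0, 0],
    [-0.056, -0.536, 0, 0, 0, 0],
    [0, -0.577, 0, 0, 0, 0],
  ],
)

```text
t: 21.4
position: [0.4275, 0.0588, 0.1903]
eef_rot: [3.141, -0.0, 1.99]
ft_force: [0.4, 0.6, -0.7]
grip_width: 0.241
grasp_force: 50.0
```

Request:
drive_tool(
  series=[
    [0.064, -0.028, 0, 0, 0, 0],
    [0.132, -0.043, 0, 0, 0, 0],
    [0.2015, -0.043, 0, 0, 0, 0],
    [0.27, -0.028, 0, 0, 0, 0],
    [0.333, 0, 0, 0, 0, 0],
    [0.39, 0.041, 0, 0, 0, 0],
    [0.436, 0.093, 0, 0, 0, 0],
    [0.471, 0.153, 0, 0, 0, 0],
    [0.493, 0.219, 0, 0, 0, 0],
    [0.5, 0.288, 0, 0, 0, 0],
  ],
)

```text
t: 22.23
position: [0.5, 0.1032, 0.1897]
eef_rot: [-3.137, 0.0, 1.992]
ft_force: [-3.4, -4.2, 0.3]
grip_width: 0.24
grasp_force: 50.2
```

Run:
```python
from st import *
s=ctrl.sense();print(s['position'],s['grip_width'])
stones(('top','scene','wrist'))
a=[cv2.imread(f'pics/{c}_last.png') for c in ('top','wrist','scene')]
a=[cv2.resize(a[0][170:300,160:300],(320,300)),cv2.resize(a[1][60:260,130:390],(390,300))]
cv2.imwrite('pics/m2.png',np.hstack(a))
```

```text
[0.5    0.1032 0.1897] 0.2396307102068456
top white n 32 rel mm [ 38. -44.] z 0.028 ang -50 half -58
top white n 46 rel mm [ 17. -57.] z 0.028 ang -74 half -52
top white n 60 rel mm [ -8. -61.] z 0.028 ang -97 half -38
top brown n 160 rel mm [-43. -44.] z 0.027 ang -134 half -1
scene white n 12 rel mm [ 37. -45.] z 0.029 ang -51 half -58
scene white n 13 rel mm [ 17. -55.] z 0.03 ang -73 half -51
scene brown n 43 rel mm [59. -3.] z 0.026 ang -3 half -44
wrist white n 239 rel mm [ -7. -59.] z 0.026 ang -97 half -37
wrist white n 184 rel mm [ 17. -55.] z 0.026 ang -73 half -51
wrist brown n 320 rel mm [53. 37.] z 0.026 ang 35 half -11
wrist brown n 657 rel mm [-41. -40.] z 0.024 ang -135 half 0
wrist brown n 101 rel mm [64. 11.] z 0.023 ang 10 half -38
```

View pics/m2.png

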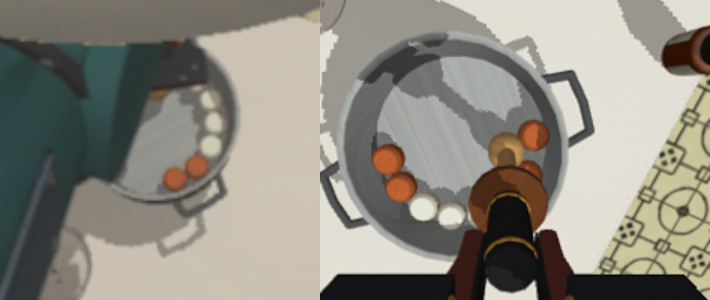

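Wrist view: two browns at left (388,160)/(400,187), whites along the bottom wall, the bulb at (508,150) and browns to its right. Reversing about 60° should push whites over the handle line while leaving a brown behind.

Request:
drive_tool(
  series=[
    [-0.002, -0.035, 0, 0, 0, 0],
    [-0.007, -0.069, 0, 0, 0, 0],
    [-0.016, -0.103, 0, 0, 0, 0],
    [-0.029, -0.136, 0, 0, 0, 0],
    [-0.045, -0.167, 0, 0, 0, 0],
    [-0.064, -0.196, 0, 0, 0, 0],
    [-0.086, -0.223, 0, 0, 0, 0],
    [-0.11, -0.248, 0, 0, 0, 0],
    [-0.137, -0.27, 0, 0, 0, 0],
    [-0.167, -0.289, 0, 0, 0, 0],
  ],
)

```text
t: 23.22
position: [0.4762, 0.059, 0.1903]
eef_rot: [3.142, 0.0, 1.991]
ft_force: [-0.7, -0.1, -2.3]
grip_width: 0.237
grasp_force: 50.0
```

Run:
```python
from st import *
s=ctrl.sense();print(s['position'],s['grip_width'])
stones(('top','scene','wrist'))
```

```text
[0.4762 0.059  0.1903] 0.2366860323333411
top white n 63 rel mm [ -8. -61.] z 0.028 ang -97 half -38
top brown n 75 rel mm [51. 34.] z 0.026 ang 34 half -12
top brown n 75 rel mm [-36. -54.] z 0.027 ang -124 half -13
scene white n 14 rel mm [ 17. -55.] z 0.03 ang -73 half -52
scene brown n 41 rel mm [46. 30.] z 0.025 ang 33 half -11
scene brown n 36 rel mm [58. -5.] z 0.027 ang -5 half -45
wrist white n 76 rel mm [ 52. -24.] z 0.026 ang -24 half -53
wrist white n 223 rel mm [ -8. -59.] z 0.026 ang -98 half -36
wrist brown n 346 rel mm [51. 35.] z 0.025 ang 35 half -11
wrist brown n 667 rel mm [-41. -41.] z 0.025 ang -135 half 0
wrist brown n 323 rel mm [62. -0.] z 0.025 ang 0 half -44
```

Run:
```python
from st import *
s=ctrl.sense();print(s['position'])
for c in ('scene','wrist'):
    p,T=shot(c);W=cloud(p,T);f=cv2.cvtColor(p['frame'],cv2.COLOR_RGB2HSV).astype(int)
    m=(f[...,0]>9)&(f[...,0]<24)&(f[...,1]>60)&(f[...,2]>70)
    w=W[m];w=w[np.hypot(w[:,0]-C[0],w[:,1]-C[1])<.08]
    for z in np.arange(.015,.145,.01):
        q=w[abs(w[:,2]-z)<.005]
        if len(q)>3: print(c,round(z,3),np.round((q.mean(0)[:2]-C)*1000),len(q))
    save(p,c+'_l2.png')
a=cv2.resize(cv2.imread('pics/wrist_l2.png')[60:260,130:390],(390,300));b=cv2.resize(cv2.imread('pics/scene_l2.png')[130:280,170:330],(320,300))
cv2.imwrite('pics/m3.png',np.hstack([a,b]))
```

```text
[0.4761 0.0593 0.1903]
scene 0.015 [42. -3.] 5
scene 0.025 [ 25. -19.] 25
scene 0.035 [ 10. -33.] 31
scene 0.045 [ 10. -32.] 34
scene 0.055 [ 12. -32.] 13
scene 0.065 [ 14. -34.] 12
scene 0.075 [ 14. -34.] 13
scene 0.085 [ 14. -35.] 12
scene 0.095 [ 14. -35.] 12
scene 0.105 [ 15. -38.] 14
scene 0.115 [ 15. -38.] 10
scene 0.125 [ 16. -40.] 10
wrist 0.015 [ -0. -15.] 57
wrist 0.025 [  8. -11.] 1229
wrist 0.035 [ 14. -20.] 137
wrist 0.045 [ 13. -22.] 186
wrist 0.055 [ 13. -24.] 27
wrist 0.065 [ 15. -24.] 33
wrist 0.075 [ 15. -25.] 32
wrist 0.085 [ 16. -26.] 33
wrist 0.095 [ 15. -26.] 4
```

View pics/m3.png

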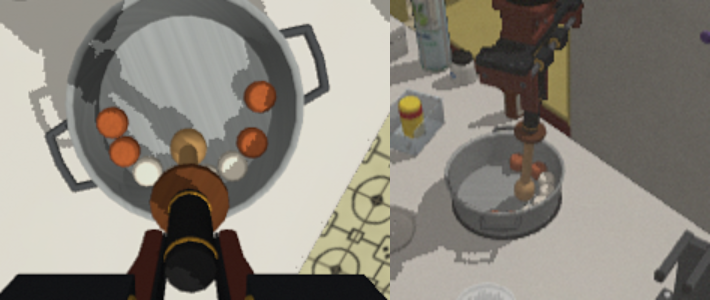

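The stirrer has pivoted in the pads by about 7°, with its bulb leaning inward along 114°, so it slid past the whites. I'll straighten it with a tool tilt at the pan centre, then drive a wedge between two whites.

Request:
drive_tool(
  series=[
    [-0.05, 0.1, 0, 0, 0, 0],
    [-0.11, 0.2, 0, -0.018, -0.008, 0],
    [-0.17, 0.297, 0, -0.036, -0.016, 0],
    [-0.17, 0.297, 0, -0.036, -0.016, 0],
    [-0.17, 0.297, 0, -0.036, -0.016, 0],
  ],
  newtons=60,
)

```text
t: 23.88
position: [0.4504, 0.1056, 0.1902]
eef_rot: [-3.141, 0.123, 1.995]
ft_force: [0.5, -0.3, -0.9]
grip_width: 0.238
grasp_force: 60.0
```

```bash
cat > rod.py <<'E'
from st import *
def rod():
    s=ctrl.sense();print('tcp',np.round((s['position'][:2]-C)*1000,1),s['position'][2],s['eef_rot'],s['ft_force'])
    p,T=shot('scene');W=cloud(p,T);f=cv2.cvtColor(p['frame'],cv2.COLOR_RGB2HSV).astype(int)
    m=(f[...,0]>9)&(f[...,0]<24)&(f[...,1]>60)&(f[...,2]>70)
    w=W[m];w=w[np.hypot(w[:,0]-s['position'][0],w[:,1]-s['position'][1])<.05]
    q=w[(w[:,2]>s['position'][2]-.13)&(w[:,2]<s['position'][2]-.065)]
    z=q[:,2]-q[:,2].mean();print('slope dx/dz,dy/dz',[round(np.polyfit(z,q[:,i],1)[0],3) for i in (0,1)],'mean',np.round((q.mean(0)-[*C,0])*1000,1),len(q))
    return p
E
python3 - <<'E'
from rod import *
rod();stones(('top','scene','wrist'))
E
```

```text
tcp [-0.5  2.1] 0.1902040388747097 [-3.141   0.1233  1.9955] [ 0.5451 -0.3235 -0.9428]
slope dx/dz,dy/dz [np.float64(0.008), np.float64(0.008)] mean [-5.7 -1.1 93.8] 83
top white n 18 rel mm [ 51. -25.] z 0.028 ang -26 half -54
top white n 28 rel mm [ 37. -44.] z 0.028 ang -50 half -58
top white n 46 rel mm [ 17. -57.] z 0.027 ang -74 half -52
top white n 61 rel mm [ -8. -61.] z 0.028 ang -97 half -38
top brown n 72 rel mm [61. -2.] z 0.027 ang -2 half -45
top brown n 158 rel mm [-43. -44.] z 0.027 ang -134 half -1
scene white n 12 rel mm [ 37. -45.] z 0.029 ang -51 half -58
scene white n 14 rel mm [ 18. -55.] z 0.03 ang -72 half -52
scene brown n 50 rel mm [48. 30.] z 0.025 ang 32 half -13
scene brown n 37 rel mm [58. -6.] z 0.026 ang -6 half -46
wrist white n 59 rel mm [ 52. -22.] z 0.026 ang -22 half -52
wrist white n 62 rel mm [-14. -62.] z 0.026 ang -102 half -34
wrist brown n 346 rel mm [50. 37.] z 0.025 ang 36 half -10
wrist brown n 639 rel mm [-42. -40.] z 0.025 ang -137 half 2
wrist brown n 311 rel mm [61.  1.] z 0.024 ang 1 half -42
```

The stirrer is upright again. The free gap lies beyond the brown at 35°, so I'll turn the pads in line with the push, enter at 80° and sweep clockwise.

Request:
drive_tool(
  series=[
    [0, 0, 0, 0, 0, 0.038],
    [0, 0, 0, 0, 0, 0.076],
    [0, 0, 0, 0, 0, 0.114],
    [0, 0, 0, 0, 0, 0.152],
    [0, 0, 0, 0, 0, 0.19],
    [0, 0, 0, 0, 0, 0.228],
    [0, 0, 0, 0, 0, 0.266],
    [0, 0, 0, 0, 0, 0.304],
    [0, 0, 0, 0, 0, 0.342],
    [0, 0, 0, 0, 0, 0.378],
  ],
)

```text
t: 24.92
position: [0.4516, 0.1027, 0.1903]
eef_rot: [-3.141, 0.124, -3.101]
ft_force: [0.8, -0.3, -0.1]
grip_width: 0.238
grasp_force: 60.0
```

Request:
drive_tool(
  series=[
    [0.015, 0.08, 0, 0, 0, 0],
    [0.03, 0.16, 0, 0, 0, 0],
    [0.046, 0.24, 0, 0, 0, 0],
    [0.061, 0.314, 0, 0, 0, 0],
    [0.061, 0.314, 0, 0, 0, 0],
  ],
)

```text
t: 25.33
position: [0.4617, 0.1513, 0.1905]
eef_rot: [3.141, 0.125, -3.106]
ft_force: [1.0, 0.4, -0.4]
grip_width: 0.235
grasp_force: 60.0
```

Run:
```python
from rod import *
rod();stones(('scene',))
a=np.radians(80-np.arange(1,21)*4.6);b=np.c_[np.cos(a),np.sin(a)]*.0510
b0=np.array([np.cos(np.radians(80)),np.sin(np.radians(80))])*.05
print(np.round((b[:10]-b0)/.15,3).tolist());print(np.round((b[10:]-b[9])/.15,3).tolist())
```

```text
tcp [10.8 47.8] 0.1904778747297 [ 3.1411  0.1248 -3.106 ] [ 0.9714  0.426  -0.4212]
slope dx/dz,dy/dz [np.float64(-0.019), np.float64(-0.003)] mean [ 6.  41.3 91.9] 76
scene white n 14 rel mm [ 18. -55.] z 0.029 ang -72 half -52
scene brown n 50 rel mm [48. 30.] z 0.025 ang 32 half -13
scene brown n 35 rel mm [59. -6.] z 0.027 ang -6 half -45
[[0.028, 0.001], [0.054, -0.007], [0.079, -0.017], [0.104, -0.029], [0.127, -0.043], [0.15, -0.059], [0.171, -0.076], [0.19, -0.096], [0.208, -0.116], [0.224, -0.138]]
[[0.014, -0.023], [0.027, -0.048], [0.037, -0.073], [0.046, -0.099], [0.052, -0.125], [0.056, -0.152], [0.058, -0.179], [0.058, -0.207], [0.055, -0.234], [0.051, -0.261]]
```

Request:
drive_tool(
  series=[
    [0.028, 0.001, 0, 0, 0, 0],
    [0.054, -0.007, 0, 0, 0, 0],
    [0.079, -0.017, 0, 0, 0, 0],
    [0.104, -0.029, 0, 0, 0, 0],
    [0.127, -0.043, 0, 0, 0, 0],
    [0.15, -0.059, 0, 0, 0, 0],
    [0.171, -0.076, 0, 0, 0, 0],
    [0.19, -0.096, 0, 0, 0, 0],
    [0.208, -0.116, 0, 0, 0, 0],
    [0.224, -0.138, 0, 0, 0, 0],
  ],
)

```text
t: 26.27
position: [0.4929, 0.1299, 0.1898]
eef_rot: [-3.141, 0.121, -3.105]
ft_force: [-3.3, -0.5, 0.5]
grip_width: 0.233
grasp_force: 60.0
```

Request:
drive_tool(
  series=[
    [0.014, -0.023, 0, 0, 0, 0],
    [0.027, -0.048, 0, 0, 0, 0],
    [0.037, -0.073, 0, 0, 0, 0],
    [0.046, -0.099, 0, 0, 0, 0],
    [0.052, -0.125, 0, 0, 0, 0],
    [0.056, -0.152, 0, 0, 0, 0],
    [0.058, -0.179, 0, 0, 0, 0],
    [0.058, -0.207, 0, 0, 0, 0],
    [0.055, -0.234, 0, 0, 0, 0],
    [0.051, -0.261, 0, 0, 0, 0],
  ],
)

```text
t: 27.1
position: [0.5019, 0.0912, 0.1906]
eef_rot: [3.141, 0.125, -3.105]
ft_force: [-3.1, 2.8, 1.2]
grip_width: 0.235
grasp_force: 60.1
```

Run:
```python
from rod import *
rod();stones(('top','scene','wrist'))
```

```text
tcp [ 51.  -12.3] 0.19055737229447414 [ 3.1409  0.1248 -3.1053] [-3.1174  2.8496  1.235 ]
slope dx/dz,dy/dz [np.float64(0.053), np.float64(-0.006)] mean [ 38.5 -16.5  94. ] 84
top white n 12 rel mm [ 50. -30.] z 0.029 ang -31 half -56
top white n 30 rel mm [ 35. -47.] z 0.028 ang -53 half -58
top white n 49 rel mm [ 14. -58.] z 0.027 ang -76 half -51
top white n 63 rel mm [-11. -60.] z 0.027 ang -101 half -35
top brown n 160 rel mm [-45. -42.] z 0.027 ang -137 half 2
scene white n 13 rel mm [ 34. -47.] z 0.03 ang -54 half -57
scene brown n 30 rel mm [50. 22.] z 0.027 ang 24 half -19
scene brown n 21 rel mm [64. -7.] z 0.028 ang -6 half -50
wrist white n 305 rel mm [-11. -59.] z 0.026 ang -101 half -34
wrist white n 215 rel mm [ 14. -57.] z 0.026 ang -77 half -50
wrist white n 118 rel mm [ 35. -45.] z 0.026 ang -53 half -56
wrist white n 61 rel mm [ 51. -28.] z 0.028 ang -29 half -56
wrist brown n 867 rel mm [-44. -40.] z 0.025 ang -138 half 3
wrist brown n 319 rel mm [55. 25.] z 0.025 ang 24 half -21
wrist brown n 100 rel mm [56.  4.] z 0.024 ang 4 half -37
```

The bulb was forced inward again, since the contact lies outside its path. I'll set the tool vertical again, straighten the stirrer against the open wall at −x, then push at a slightly larger radius.

Request:
drive_tool(
  series=[
    [-0.1, 0.04, 0, 0, 0, 0],
    [-0.2, 0.1, 0, 0, 0.015, 0],
    [-0.34, 0.15, 0.01, -0.001, 0.039, 0],
    [-0.5, 0.15, 0.01, -0.001, 0.039, 0],
    [-0.6, 0.15, 0.01, -0.001, 0.039, 0],
    [-0.65, 0.15, 0.01, -0.001, 0.039, 0],
    [-0.7, 0.15, 0.01, -0.001, 0.039, 0],
    [-0.74, 0.15, 0.01, -0.001, 0.039, 0],
    [-0.74, 0.15, 0.01, -0.001, 0.039, 0],
  ],
)

```text
t: 28.05
position: [0.3917, 0.1135, 0.1925]
eef_rot: [3.141, 0.005, -3.105]
ft_force: [2.8, -0.8, -0.5]
grip_width: 0.235
grasp_force: 60.0
```

Run:
```python
from rod import *
rod()
```

```text
tcp [-59.2  10. ] 0.19254454864990245 [ 3.141   0.0049 -3.1045] [ 2.8427 -0.8325 -0.4666]
slope dx/dz,dy/dz [np.float64(0.017), np.float64(0.016)] mean [-62.7   2.9  96.2] 82
```

Request:
drive_tool(
  series=[
    [-0.035, 0, 0, 0, 0, 0],
    [-0.035, 0, 0, 0, 0, 0],
    [0.1, 0.03, -0.01, 0, 0, 0],
    [0.22, 0.08, -0.01, 0, 0, 0],
    [0.35, 0.15, -0.01, 0, 0, 0],
    [0.46, 0.22, -0.01, 0, 0, 0],
    [0.46, 0.297, -0.01, 0, 0, 0],
    [0.46, 0.297, -0.01, 0, 0, 0],
  ],
)

```text
t: 28.77
position: [0.4582, 0.1597, 0.1892]
eef_rot: [3.14, -0.003, -3.104]
ft_force: [0.0, 0.4, -1.8]
grip_width: 0.239
grasp_force: 60.0
```

Run:
```python
from rod import *
rod();stones(('scene',))
s=ctrl.sense();p=(s['position'][:2]-C)
a=np.radians(80-np.arange(1,21)*4.0);b=np.c_[np.cos(a),np.sin(a)]*.056
print(np.round((b[:10]-p)/.15,3).tolist());print(np.round((b[10:]-b[9])/.15,3).tolist())
```

```text
tcp [ 7.3 56.2] 0.18919649581713985 [ 3.1398 -0.0031 -3.1044] [ 0.0447  0.3716 -1.7724]
slope dx/dz,dy/dz [np.float64(0.057), np.float64(0.022)] mean [ 0.7 50.1 92.9] 79
scene white n 25 rel mm [ 26. -51.] z 0.029 ang -63 half -54
scene brown n 92 rel mm [55.  8.] z 0.025 ang 9 half -33
[[0.05, -0.002], [0.075, -0.01], [0.099, -0.018], [0.123, -0.029], [0.146, -0.041], [0.168, -0.055], [0.189, -0.07], [0.209, -0.087], [0.228, -0.105], [0.245, -0.125]]
[[0.016, -0.021], [0.031, -0.042], [0.044, -0.065], [0.055, -0.088], [0.065, -0.112], [0.073, -0.137], [0.079, -0.162], [0.084, -0.188], [0.086, -0.214], [0.087, -0.24]]
```

Request:
drive_tool(
  series=[
    [0.083, -0.002, 0.005, 0, 0, 0],
    [0.108, -0.01, 0.005, 0, 0, 0],
    [0.132, -0.018, 0.005, 0, 0, 0],
    [0.156, -0.029, 0.005, 0, 0, 0],
    [0.179, -0.041, 0.005, 0, 0, 0],
    [0.201, -0.055, 0.005, 0, 0, 0],
    [0.222, -0.07, 0.005, 0, 0, 0],
    [0.242, -0.087, 0.005, 0, 0, 0],
    [0.261, -0.105, 0.005, 0, 0, 0],
    [0.278, -0.125, 0.005, 0, 0, 0],
  ],
)

```text
t: 29.7
position: [0.5005, 0.1397, 0.1908]
eef_rot: [3.139, -0.001, -3.105]
ft_force: [-2.1, 2.4, 0.5]
grip_width: 0.238
grasp_force: 60.0
```

Request:
drive_tool(
  series=[
    [0.016, -0.021, 0, 0, 0, 0],
    [0.031, -0.042, 0, 0, 0, 0],
    [0.044, -0.065, 0, 0, 0, 0],
    [0.055, -0.088, 0, 0, 0, 0],
    [0.065, -0.112, 0, 0, 0, 0],
    [0.073, -0.137, 0, 0, 0, 0],
    [0.079, -0.162, 0, 0, 0, 0],
    [0.084, -0.188, 0, 0, 0, 0],
    [0.086, -0.214, 0, 0, 0, 0],
    [0.087, -0.24, 0, 0, 0, 0],
  ],
)

```text
t: 30.53
position: [0.5146, 0.1032, 0.1911]
eef_rot: [3.14, 0.002, -3.105]
ft_force: [-3.3, 2.1, 0.8]
grip_width: 0.234
grasp_force: 60.1
```

Run:
```python
from rod import *
rod();stones(('top','scene','wrist'))
```

```text
tcp [63.7 -0.3] 0.1910822087292346 [ 3.1402  0.0019 -3.1051] [-3.2551  2.1476  0.7749]
slope dx/dz,dy/dz [np.float64(0.115), np.float64(-0.013)] mean [45.8 -2.8 94.2] 81
top white n 27 rel mm [ 45. -37.] z 0.027 ang -39 half -58
top white n 38 rel mm [ 27. -53.] z 0.027 ang -64 half -56
top white n 52 rel mm [  3. -62.] z 0.027 ang -87 half -46
top white n 60 rel mm [-21. -58.] z 0.028 ang -110 half -26
top brown n 74 rel mm [ 58. -16.] z 0.028 ang -15 half -52
top brown n 161 rel mm [-51. -33.] z 0.027 ang -147 half 13
scene white n 13 rel mm [ 26. -52.] z 0.029 ang -64 half -55
scene brown n 47 rel mm [ 57. -15.] z 0.028 ang -15 half -51
wrist white n 296 rel mm [-21. -57.] z 0.026 ang -110 half -25
wrist white n 229 rel mm [  4. -61.] z 0.026 ang -86 half -45
wrist white n 138 rel mm [ 26. -52.] z 0.026 ang -63 half -55
wrist white n 96 rel mm [ 44. -35.] z 0.026 ang -39 half -56
wrist brown n 793 rel mm [-49. -30.] z 0.025 ang -148 half 13
wrist brown n 180 rel mm [ 55. -18.] z 0.026 ang -18 half -52
wrist brown n 73 rel mm [56. 18.] z 0.025 ang 17 half -27
```

The train moved about 10°. The pads need to be rigid along the radial push, so I'll straighten the stirrer at the −x wall, turn the pads to about −108°, and wedge out diagonally behind the last white (−110°), which has only two free browns ahead of it.

Request:
drive_tool(
  series=[
    [-0.15, 0.03, 0, 0, 0, 0],
    [-0.29, 0.07, 0, 0, 0, 0],
    [-0.45, 0.1, 0, 0, 0, 0],
    [-0.6, 0.1, 0, 0, 0, 0],
    [-0.72, 0.1, 0, 0, 0, 0],
    [-0.78, 0.1, 0, 0, 0, 0],
    [-0.83, 0.1, 0, 0, 0, 0],
    [-0.88, 0.1, 0, 0, 0, 0],
    [-0.89, 0.1, 0, 0, 0, 0],
  ],
)

```text
t: 31.48
position: [0.3828, 0.1185, 0.192]
eef_rot: [3.141, 0.006, -3.105]
ft_force: [4.1, -1.3, 1.4]
grip_width: 0.235
grasp_force: 60.0
```

Request:
drive_tool(
  series=[
    [0.1, -0.02, 0, 0, 0, 0],
    [0.25, -0.04, 0, 0, 0, 0],
    [0.4, -0.08, 0, 0, 0, -0.037],
    [0.46, -0.08, 0, 0, 0, -0.074],
    [0.46, -0.08, 0, 0, 0, -0.111],
    [0.46, -0.08, 0, 0, 0, -0.111],
  ],
)

```text
t: 31.98
position: [0.4504, 0.1061, 0.19]
eef_rot: [3.142, -0.002, 2.825]
ft_force: [0.1, 0.3, -0.7]
grip_width: 0.235
grasp_force: 60.0
```

Run:
```python
from rod import *
rod();stones(('top','scene','wrist'))
```

```text
tcp [-0.5  2.6] 0.18998681631311715 [ 3.1415 -0.0021  2.8247] [ 0.0645  0.2937 -0.716 ]
slope dx/dz,dy/dz [np.float64(0.005), np.float64(0.0)] mean [-3.8 -2.5 92.2] 81
top white n 14 rel mm [ 23. -58.] z 0.028 ang -68 half -57
top white n 51 rel mm [  3. -62.] z 0.028 ang -87 half -46
top white n 62 rel mm [-21. -58.] z 0.027 ang -110 half -26
top brown n 42 rel mm [ 58. -13.] z 0.027 ang -12 half -50
top brown n 161 rel mm [-51. -33.] z 0.027 ang -147 half 13
scene white n 15 rel mm [ 26. -53.] z 0.03 ang -64 half -56
scene brown n 85 rel mm [56. -5.] z 0.026 ang -5 half -43
wrist white n 227 rel mm [-21. -56.] z 0.026 ang -111 half -25
wrist white n 188 rel mm [  3. -61.] z 0.026 ang -87 half -45
wrist white n 116 rel mm [ 26. -52.] z 0.026 ang -63 half -55
wrist brown n 667 rel mm [-50. -30.] z 0.025 ang -149 half 14
wrist brown n 19 rel mm [56. 22.] z 0.022 ang 21 half -24
```

Request:
drive_tool(
  series=[
    [-0.01, -0.12, 0, 0, 0, 0],
    [-0.019, -0.237, 0, 0, 0, 0],
    [-0.03, -0.26, 0, 0, 0, 0],
    [-0.039, -0.281, 0, 0, 0, 0],
    [-0.053, -0.297, 0, 0, 0, 0],
    [-0.07, -0.315, 0, 0, 0, 0],
    [-0.09, -0.327, 0, 0, 0, 0],
    [-0.113, -0.337, 0, 0, 0, 0],
    [-0.137, -0.343, 0, 0, 0, 0],
    [-0.163, -0.344, 0, 0, 0, 0],
  ],
)

```text
t: 33.02
position: [0.4283, 0.0575, 0.1923]
eef_rot: [3.134, 0.006, 2.829]
ft_force: [5.2, 8.4, 2.1]
grip_width: 0.237
grasp_force: 61.6
```

Run:
```python
from rod import *
rod();stones(('top','wrist'))
```

```text
tcp [-22.6 -46. ] 0.19234336265709207 [3.1337 0.0063 2.8292] [5.2312 8.3725 2.103 ]
slope dx/dz,dy/dz [np.float64(-0.086), np.float64(-0.053)] mean [-15.6 -45.7  95. ] 74
top white n 31 rel mm [-27. -62.] z 0.029 ang -113 half -25
wrist white n 211 rel mm [-27. -58.] z 0.027 ang -116 half -21
wrist brown n 627 rel mm [-53. -27.] z 0.025 ang -153 half 18
wrist brown n 555 rel mm [57. -1.] z 0.024 ang -1 half -41
```

Request:
drive_tool(
  series=[
    [-0.02, -0.01, -0.005, 0, 0, 0],
    [-0.04, -0.02, -0.005, 0, 0, 0],
    [-0.06, -0.025, -0.005, 0, 0, 0],
    [-0.08, -0.02, -0.005, 0, 0, 0],
    [-0.1, -0.01, -0.005, 0, 0, 0],
    [-0.12, 0, -0.005, 0, 0, 0],
    [-0.14, 0.015, -0.005, 0, 0, 0],
    [-0.16, 0.03, -0.005, 0, 0, 0],
    [-0.175, 0.045, -0.005, 0, 0, 0],
    [-0.175, 0.045, -0.005, 0, 0, 0],
  ],
)

```text
t: 34.0
position: [0.3997, 0.0626, 0.1908]
eef_rot: [3.139, 0.003, 2.83]
ft_force: [3.9, 4.3, 1.2]
grip_width: 0.241
grasp_force: 60.2
```

Run:
```python
from rod import *
rod();stones(('top','wrist'))
a=cv2.resize(cv2.imread('pics/wrist_last.png')[60:260,130:390],(390,300));b=cv2.resize(cv2.imread('pics/top_last.png')[160:310,150:310],(320,300))
cv2.imwrite('pics/m4.png',np.hstack([a,b]))
```

```text
tcp [-51.2 -40.9] 0.19078828309905946 [3.1388 0.0032 2.8305] [3.8643 4.2742 1.1593]
slope dx/dz,dy/dz [np.float64(-0.207), np.float64(-0.027)] mean [-28.3 -44.2  92.6] 69
wrist white n 170 rel mm [-34. -55.] z 0.027 ang -122 half -15
wrist brown n 622 rel mm [-56. -24.] z 0.025 ang -157 half 23
wrist brown n 351 rel mm [55.  5.] z 0.023 ang 5 half -35
```

View pics/m4.png

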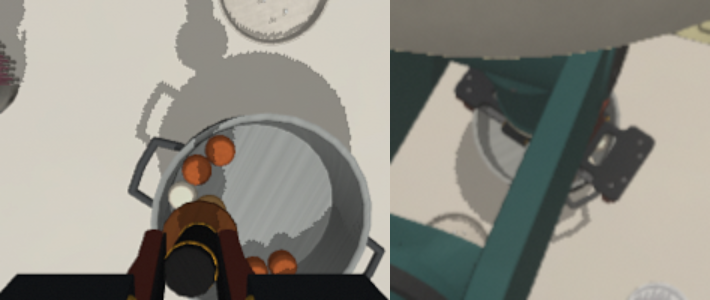

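Request:
drive_tool(
  series=[
    [0.1, 0.12, 0, 0, 0, 0],
    [0.24, 0.26, 0, 0.007, 0.02, 0],
    [0.32, 0.28, 0, 0.014, 0.04, 0],
    [0.34, 0.28, 0, 0.02, 0.061, 0],
    [0.34, 0.28, 0, 0.02, 0.061, 0],
  ],
)

```text
t: 34.57
position: [0.4516, 0.1028, 0.1891]
eef_rot: [-3.141, -0.204, 2.83]
ft_force: [0.2, 0.0, -0.5]
grip_width: 0.24
grasp_force: 59.2
```

Request:
drive_tool(
  series=[
    [0, 0, 0, 0, 0, -0.039],
    [0, 0, 0, 0, 0, -0.078],
    [0, 0, 0, 0, 0, -0.117],
    [0, 0, 0, 0, 0, -0.156],
    [0, 0, 0, 0, 0, -0.195],
    [0, 0, 0, 0, 0, -0.233],
    [0, 0, 0, 0, 0, -0.233],
  ],
)

```text
t: 35.15
position: [0.4467, 0.103, 0.1897]
eef_rot: [-3.14, -0.201, 2.093]
ft_force: [0.0, 0.0, -1.2]
grip_width: 0.235
grasp_force: 59.1
```

Run:
```python
from rod import *
rod();stones(('top','scene','wrist'))
```

```text
tcp [-4.2 -0.5] 0.18966769974016748 [-3.1401 -0.2008  2.0929] [ 0.0489  0.0278 -1.2367]
slope dx/dz,dy/dz [np.float64(0.025), np.float64(-0.16)] mean [-6.8  7.2 91.1] 74
scene white n 15 rel mm [ 26. -53.] z 0.03 ang -64 half -56
scene brown n 83 rel mm [56. -5.] z 0.026 ang -5 half -43
wrist white n 186 rel mm [-31. -52.] z 0.026 ang -120 half -15
wrist brown n 603 rel mm [-54. -22.] z 0.025 ang -158 half 22
wrist brown n 414 rel mm [60.  7.] z 0.025 ang 7 half -37
```

Request:
drive_tool(
  series=[
    [0, 0, 0, -0.022, -0.013, 0],
    [0, 0, 0, -0.044, -0.0255, 0],
    [0, 0, 0, -0.044, -0.0255, 0],
  ],
)

```text
t: 35.6
position: [0.4486, 0.1049, 0.1904]
eef_rot: [3.14, -0.038, 2.102]
ft_force: [-1.4, 0.6, -0.1]
grip_width: 0.239
grasp_force: 59.1
```

Request:
drive_tool(
  series=[
    [-0.005, -0.117, 0, 0, 0, 0],
    [-0.019, -0.23, 0, 0, 0, 0],
    [-0.045, -0.257, 0, 0, 0, 0],
    [-0.072, -0.283, 0, 0, 0, 0],
    [-0.105, -0.303, 0, 0, 0, 0],
    [-0.139, -0.313, 0, 0, 0, 0],
    [-0.172, -0.31, 0, 0, 0, 0],
    [-0.205, -0.297, 0, 0, 0, 0],
    [-0.239, -0.277, 0, 0, 0, 0],
    [-0.265, -0.25, 0, 0, 0, 0],
  ],
)

```text
t: 36.43
position: [0.4118, 0.0671, 0.1911]
eef_rot: [3.135, -0.04, 2.098]
ft_force: [3.8, 3.8, -0.6]
grip_width: 0.243
grasp_force: 60.4
```

Run:
```python
from rod import *
rod();stones(('top','scene','wrist'))
```

```text
tcp [-39.1 -36.4] 0.19113619045135627 [ 3.1351 -0.0398  2.0976] [ 3.7992  3.762  -0.6466]
slope dx/dz,dy/dz [np.float64(-0.048), np.float64(-0.087)] mean [-34.4 -34.3  93.9] 69
scene white n 15 rel mm [ 26. -53.] z 0.029 ang -64 half -56
scene brown n 82 rel mm [56. -4.] z 0.027 ang -5 half -43
wrist white n 26 rel mm [-46. -45.] z 0.027 ang -136 half 1
wrist white n 90 rel mm [ 44. -35.] z 0.026 ang -39 half -56
wrist white n 110 rel mm [ 27. -51.] z 0.026 ang -62 half -55
wrist brown n 622 rel mm [-58. -15.] z 0.025 ang -166 half 31
wrist brown n 321 rel mm [58. 13.] z 0.024 ang 12 half -32
wrist brown n 304 rel mm [ 56. -14.] z 0.024 ang -14 half -49
```

The white is now at about −136° with a wide gap behind it. I'll retract, turn the pads tangential, enter the gap and push it on.

Request:
drive_tool(
  series=[
    [0.12, 0.12, 0, 0, 0, 0],
    [0.26, 0.25, 0, 0, 0, -0.036],
    [0.26, 0.25, 0, 0, 0, -0.074],
    [0.26, 0.25, 0, 0, 0, -0.112],
    [0.26, 0.25, 0, 0, 0, -0.15],
    [0.26, 0.25, 0, 0, 0, -0.19],
    [0.26, 0.25, 0, 0, 0, -0.228],
    [0.26, 0.25, 0, 0, 0, -0.266],
    [0.26, 0.25, 0, 0, 0, -0.304],
    [0.26, 0.25, 0, 0, 0, -0.342],
  ],
)

```text
t: 37.47
position: [0.448, 0.1034, 0.19]
eef_rot: [3.141, -0.039, 1.019]
ft_force: [-0.1, 0.0, -1.3]
grip_width: 0.237
grasp_force: 59.2
```

Run:
```python
from rod import *
rod();stones(('top','scene','wrist'))
```

```text
tcp [-2.9 -0.1] 0.18995002235472017 [ 3.1408 -0.0388  1.0186] [-0.1024  0.0362 -1.2542]
slope dx/dz,dy/dz [np.float64(-0.048), np.float64(0.053)] mean [ -2.5 -13.5  94. ] 80
top white n 27 rel mm [ 44. -37.] z 0.028 ang -40 half -57
top white n 39 rel mm [ 26. -53.] z 0.028 ang -64 half -56
top white n 57 rel mm [ -4. -62.] z 0.028 ang -94 half -41
top white n 63 rel mm [-35. -49.] z 0.027 ang -125 half -10
top brown n 59 rel mm [ 56. -17.] z 0.027 ang -17 half -52
top brown n 143 rel mm [-59. -19.] z 0.027 ang -162 half 28
scene white n 15 rel mm [ 26. -53.] z 0.029 ang -64 half -56
scene brown n 85 rel mm [56. -5.] z 0.026 ang -5 half -43
wrist white n 84 rel mm [ 44. -34.] z 0.026 ang -38 half -56
wrist white n 119 rel mm [ 27. -51.] z 0.026 ang -62 half -55
wrist brown n 639 rel mm [59.  0.] z 0.025 ang 0 half -42
wrist brown n 357 rel mm [-59.  -3.] z 0.024 ang -177 half 39
```

Request:
drive_tool(
  series=[
    [-0.03, -0.1, 0, 0, 0, 0],
    [-0.061, -0.16, 0, 0, 0, 0],
    [-0.09, -0.187, 0, 0, 0, 0],
    [-0.114, -0.213, 0, 0, 0, 0],
    [-0.154, -0.253, 0, 0, 0, 0],
    [-0.207, -0.266, 0, 0, 0, 0],
    [-0.261, -0.266, 0, 0, 0, 0],
    [-0.3, -0.246, 0, 0, 0, 0],
    [-0.334, -0.22, 0, 0, 0, 0],
    [-0.354, -0.2, 0, 0, 0, 0],
  ],
)

```text
t: 38.5
position: [0.3959, 0.0738, 0.1907]
eef_rot: [3.138, -0.041, 1.024]
ft_force: [-0.4, -0.8, -1.6]
grip_width: 0.237
grasp_force: 59.9
```

Run:
```python
from rod import *
rod();stones(('top','scene','wrist'))
```

```text
tcp [-55.  -29.7] 0.19073299656261855 [ 3.1385 -0.0409  1.0236] [-0.3831 -0.8184 -1.6235]
slope dx/dz,dy/dz [np.float64(-0.042), np.float64(-0.033)] mean [-53.7 -33.9  93.6] 72
top white n 52 rel mm [ -3. -62.] z 0.028 ang -93 half -42
top white n 13 rel mm [-39. -54.] z 0.027 ang -126 half -10
scene white n 15 rel mm [ 26. -53.] z 0.03 ang -64 half -56
scene brown n 84 rel mm [56. -5.] z 0.026 ang -5 half -43
scene brown n 42 rel mm [-57.  14.] z 0.029 ang 166 half 50
wrist white n 100 rel mm [ 44. -35.] z 0.026 ang -38 half -56
wrist white n 135 rel mm [ 27. -51.] z 0.026 ang -63 half -55
wrist white n 224 rel mm [ -2. -60.] z 0.026 ang -92 half -41
wrist white n 180 rel mm [-35. -45.] z 0.026 ang -128 half -7
wrist brown n 374 rel mm [59. 13.] z 0.025 ang 12 half -33
wrist brown n 364 rel mm [ 57. -14.] z 0.025 ang -13 half -50
wrist brown n 637 rel mm [-58.  12.] z 0.025 ang 169 half 50
```

The bulb slid past the white but carried both browns on to about 169°. The white at −125° is now isolated, so I'll come back behind it and push it alone.

Request:
drive_tool(
  series=[
    [0.12, 0.1, 0, 0, 0, 0],
    [0.24, 0.147, 0, 0, 0, 0],
    [0.28, 0.1, 0, 0, 0, 0],
    [0.307, 0.053, 0, 0, 0, 0],
    [0.307, 0.053, 0, 0, 0, 0],
  ],
)

```text
t: 39.12
position: [0.4421, 0.0801, 0.1898]
eef_rot: [3.141, -0.039, 1.023]
ft_force: [-0.3, 0.9, -1.1]
grip_width: 0.239
grasp_force: 59.9
```

Request:
drive_tool(
  series=[
    [-0.027, -0.04, 0, 0, 0, 0],
    [-0.047, -0.073, 0, 0, 0, 0],
    [-0.067, -0.107, 0, 0, 0, 0],
    [-0.087, -0.133, 0, 0, 0, 0],
    [-0.12, -0.147, 0, 0, 0, 0],
    [-0.16, -0.147, 0, 0, 0, 0],
    [-0.2, -0.133, 0, 0, 0, 0],
    [-0.24, -0.107, 0, 0, 0, 0],
    [-0.273, -0.073, 0, 0, 0, 0],
    [-0.293, -0.047, 0, 0, 0, 0],
  ],
)

```text
t: 39.95
position: [0.3973, 0.0752, 0.1903]
eef_rot: [3.14, -0.041, 1.024]
ft_force: [4.3, 0.3, -0.3]
grip_width: 0.238
grasp_force: 60.1
```

Run:
```python
from rod import *
rod();stones(('top','scene','wrist'))
```

```text
tcp [-53.6 -28.3] 0.19025431944212826 [ 3.1401 -0.0407  1.0237] [ 4.2526  0.2833 -0.2853]
slope dx/dz,dy/dz [np.float64(-0.094), np.float64(-0.096)] mean [-47.2 -24.2  90.3] 66
top white n 57 rel mm [ -3. -61.] z 0.027 ang -93 half -41
top brown n 20 rel mm [-60.  32.] z 0.027 ang 152 half 65
scene white n 15 rel mm [ 26. -53.] z 0.029 ang -63 half -56
scene brown n 84 rel mm [56. -5.] z 0.026 ang -5 half -43
scene brown n 47 rel mm [-57.  17.] z 0.029 ang 163 half 52
wrist white n 102 rel mm [ 44. -35.] z 0.026 ang -38 half -56
wrist white n 134 rel mm [ 26. -51.] z 0.026 ang -63 half -55
wrist white n 222 rel mm [ -2. -60.] z 0.026 ang -92 half -41
wrist brown n 371 rel mm [59. 13.] z 0.025 ang 12 half -33
wrist brown n 355 rel mm [ 58. -13.] z 0.025 ang -13 half -50
wrist brown n 640 rel mm [-58.  17.] z 0.026 ang 164 half 53
```

Request:
drive_tool(
  series=[
    [0.1, 0.08, 0, 0, 0, 0],
    [0.25, 0.17, 0, 0, 0, 0],
    [0.35, 0.2, 0, 0, 0, 0],
    [0.42, 0.2, 0, 0, 0, 0],
    [0.42, 0.2, 0, 0, 0, 0],
  ],
)

```text
t: 40.57
position: [0.4624, 0.104, 0.1897]
eef_rot: [3.14, -0.039, 1.024]
ft_force: [0.2, -0.0, -1.0]
grip_width: 0.237
grasp_force: 60.0
```

Run:
```python
from rod import *
rod();stones(('top','scene','wrist'))
```

```text
tcp [11.5  0.5] 0.18968683435404632 [ 3.1401 -0.039   1.0242] [ 0.1888 -0.0075 -1.0455]
slope dx/dz,dy/dz [np.float64(-0.063), np.float64(-0.05)] mean [13.7  0.5 90.9] 72
top white n 28 rel mm [ 44. -37.] z 0.028 ang -40 half -57
top white n 39 rel mm [ 27. -53.] z 0.027 ang -63 half -56
top white n 59 rel mm [ -3. -61.] z 0.027 ang -93 half -41
top white n 63 rel mm [-46. -38.] z 0.027 ang -140 half 6
top brown n 75 rel mm [ 57. -15.] z 0.026 ang -15 half -51
top brown n 45 rel mm [-63.  -3.] z 0.027 ang -177 half 42
scene white n 15 rel mm [ 26. -53.] z 0.029 ang -64 half -56
scene brown n 85 rel mm [56. -4.] z 0.026 ang -5 half -43
scene brown n 45 rel mm [-57.  15.] z 0.028 ang 165 half 51
wrist white n 88 rel mm [ 44. -35.] z 0.026 ang -38 half -55
wrist white n 117 rel mm [ 26. -51.] z 0.026 ang -63 half -55
wrist brown n 633 rel mm [60.  0.] z 0.025 ang 0 half -42
wrist brown n 617 rel mm [-56.  17.] z 0.025 ang 163 half 52
```

Request:
drive_tool(
  series=[
    [-0.157, -0.23, 0, 0, 0, 0],
    [-0.25, -0.263, 0, 0, 0, 0],
    [-0.29, -0.33, 0, 0, 0, 0],
    [-0.317, -0.377, 0, 0, 0, 0],
    [-0.33, -0.397, 0, 0, 0, 0],
    [-0.363, -0.377, 0, 0, 0, 0],
    [-0.397, -0.35, 0, 0, 0, 0],
    [-0.423, -0.323, 0, 0, 0, 0],
    [-0.443, -0.297, 0, 0, 0, 0],
    [-0.463, -0.27, 0, 0, 0, 0],
  ],
)

```text
t: 41.6
position: [0.3915, 0.0648, 0.1903]
eef_rot: [3.14, -0.041, 1.024]
ft_force: [1.6, -1.5, -1.4]
grip_width: 0.231
grasp_force: 60.0
```

Request:
drive_tool(
  series=[
    [0.1, 0.08, 0, 0, 0, 0],
    [0.25, 0.17, 0, 0, 0, 0],
    [0.35, 0.25, 0, 0, 0, 0],
    [0.4, 0.27, 0, 0, 0, 0],
    [0.4, 0.27, 0, 0, 0, 0],
  ],
)

```text
t: 42.02
position: [0.4531, 0.1056, 0.1902]
eef_rot: [3.14, -0.041, 1.025]
ft_force: [-0.0, 0.1, -0.5]
grip_width: 0.234
grasp_force: 60.0
```

Run:
```python
from rod import *
rod();stones(('top','scene','wrist'))
a=cv2.resize(cv2.imread('pics/wrist_last.png')[60:260,130:390],(390,300));b=cv2.resize(cv2.imread('pics/top_last.png')[160:310,150:310],(320,300))
cv2.imwrite('pics/m5.png',np.hstack([a,b]))
```

```text
tcp [2.2 2.1] 0.19016087689574593 [ 3.1395 -0.0411  1.0253] [-0.0352  0.1116 -0.4829]
slope dx/dz,dy/dz [np.float64(-0.062), np.float64(-0.049)] mean [ 4.4  2.1 92.4] 72
top white n 27 rel mm [ 45. -37.] z 0.028 ang -39 half -58
top white n 39 rel mm [ 26. -53.] z 0.028 ang -64 half -56
top white n 59 rel mm [ -3. -61.] z 0.027 ang -93 half -41
top white n 47 rel mm [-62.  -4.] z 0.028 ang -176 half 41
top brown n 74 rel mm [ 57. -15.] z 0.026 ang -15 half -51
scene white n 15 rel mm [ 26. -53.] z 0.03 ang -64 half -56
scene brown n 85 rel mm [56. -4.] z 0.026 ang -5 half -43
scene brown n 79 rel mm [-49.  32.] z 0.028 ang 147 half 57
wrist white n 87 rel mm [ 44. -34.] z 0.026 ang -38 half -56
wrist white n 122 rel mm [ 27. -51.] z 0.026 ang -62 half -55
wrist white n 235 rel mm [-60.  -0.] z 0.026 ang -180 half 43
wrist brown n 645 rel mm [59.  0.] z 0.025 ang 0 half -42
wrist brown n 626 rel mm [-47.  36.] z 0.025 ang 142 half 59
```

View pics/m5.png

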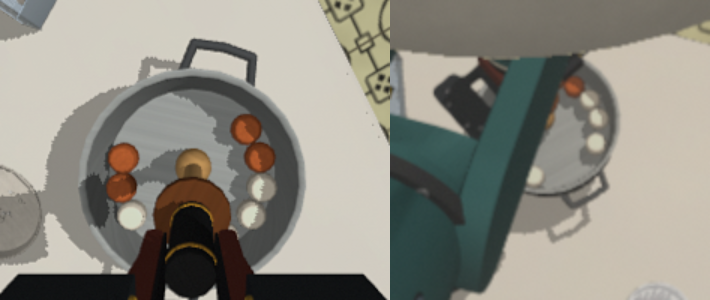

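All stones are in the pan. The handle-side half +y now holds one white and two browns, and −y holds three whites and two browns. Lifting the stirrer out, straightening it, and going back to the stand.

Request:
drive_tool(
  series=[
    [0, 0, 0.1, 0, 0, 0],
    [0, 0, 0.25, 0, 0, 0],
    [0, 0, 0.45, 0, 0, 0],
    [0, 0, 0.6, -0.0156, 0.0197, 0],
    [0, 0, 0.6, -0.0156, 0.0197, 0],
    [0, -0.15, 0.6, -0.0156, 0.0197, 0],
    [-0.05, -0.35, 0.6, -0.0156, 0.0197, 0],
    [-0.1, -0.55, 0.6, -0.0156, 0.0197, 0],
    [-0.15, -0.75, 0.6, -0.0156, 0.0197, 0],
  ],
)

```text
t: 42.97
position: [0.4276, -0.009, 0.2793]
eef_rot: [-3.115, 0.033, 1.024]
ft_force: [0.2, -0.7, -1.1]
grip_width: 0.24
grasp_force: 60.0
```

Request:
drive_tool(
  series=[
    [-0.05, -0.2, 0, 0, 0, 0],
    [-0.1, -0.4, 0, 0, 0, 0],
    [-0.15, -0.6, 0, 0, 0, 0],
    [-0.2, -0.8, 0, 0, 0, 0],
    [-0.25, -1, 0, 0, 0, 0],
  ],
)

```text
t: 43.38
position: [0.3898, -0.1589, 0.2793]
eef_rot: [-3.115, 0.033, 1.023]
ft_force: [0.9, 0.1, -0.6]
grip_width: 0.24
grasp_force: 60.0
```

Request:
drive_tool(
  series=[
    [-0.05, -0.2, 0, 0, 0, 0],
    [-0.1, -0.4, 0, 0, 0, 0],
    [-0.15, -0.6, 0, 0, 0, 0],
    [-0.19, -0.62, 0, 0, 0, 0],
    [-0.19, -0.62, 0, 0, 0, 0],
    [-0.19, -0.62, 0, 0, 0, 0],
  ],
)

```text
t: 43.88
position: [0.3622, -0.2501, 0.2794]
eef_rot: [-3.115, 0.032, 1.022]
ft_force: [0.2, -0.3, -1.0]
grip_width: 0.24
grasp_force: 60.0
```

Run:
```python
from rod import *
rod();rod();s=ctrl.sense();print(s['position'],s['qpos'])
```

```text
tcp [ -88.7 -353.6] 0.2794474573026497 [-3.1145  0.0322  1.0215] [ 0.2175 -0.3455 -0.9926]
slope dx/dz,dy/dz [np.float64(0.002), np.float64(-0.01)] mean [ -94.  -357.3  180.3] 121
tcp [ -88.3 -353.2] 0.27963026218153286 [-3.1149  0.0323  1.0228] [ 0.2331 -0.0514 -0.8765]
slope dx/dz,dy/dz [np.float64(0.011), np.float64(-0.004)] mean [ -93.7 -357.   180.4] 120
[ 0.363  -0.2496  0.2798] [-0.7272  0.0824  1.7282 -0.0376  1.3512 -0.1712]
```

Request:
drive_tool(
  series=[
    [0.008, 0, -0.15, 0, 0, 0],
    [0.008, 0, -0.3, 0, 0, 0],
    [0.008, 0, -0.435, 0, 0, 0],
    [0.008, 0, -0.435, 0, 0, 0],
    [0.008, 0, -0.435, 0, 0, 0],
  ],
)

```text
t: 44.4
position: [0.3642, -0.2494, 0.2145]
eef_rot: [-3.114, 0.033, 1.025]
ft_force: [0.3, -0.1, 0.5]
grip_width: 0.242
grasp_force: 60.0
```

Run:
```python
from rod import *
p=rod();s=ctrl.sense();W=cloud(p,pose('scene',p));x,y=s['position'][:2];print(s['position'])
q=near(W,x,y,.03,.12,.19)
h=np.histogram(q[:,2],bins=np.arange(.12,.19,.004));print(h[0],h[1][0])
for z in np.arange(.15,.18,.004):
    k=q[abs(q[:,2]-z)<.002]
    if len(k)>2: print(round(z,3),np.round(np.ptp(k[:,:2],axis=0)*1000),k.mean(0))
k=near(W,x,y,.02,.03,.09);print('bulb zmin',np.percentile(k[:,2],[0,2,5]))
```

```text
tcp [ -86.7 -352.9] 0.21449872972009976 [-3.1135  0.0326  1.0249] [ 0.3478 -0.1277  0.462 ]
slope dx/dz,dy/dz [np.float64(-0.005), np.float64(-0.023)] mean [ -92.3 -356.3  113.8] 103
[ 0.3649 -0.2503  0.2155]
[  8   8   8   7   5   5   1   0   0   0   3  16 118  80  12  16  11] 0.12
0.162 [3. 3.] [ 0.3504 -0.2655  0.1628]
0.166 [30. 32.] [ 0.3532 -0.2627  0.1662]
0.17 [43. 42.] [ 0.3573 -0.2546  0.1708]
0.174 [43. 42.] [ 0.3583 -0.2539  0.1731]
0.178 [ 9. 14.] [ 0.3554 -0.2554  0.1781]
bulb zmin [0.0424 0.0449 0.0475]
```

Request:
drive_tool(
  series=[
    [0.1, 0.025, -0.01, 0, 0, 0],
    [0.2, 0.05, -0.01, 0, 0, 0],
    [0.3, 0.074, -0.01, 0, 0, 0],
    [0.4, 0.099, -0.01, 0, 0, 0],
    [0.517, 0.128, -0.01, 0, 0, 0],
    [0.517, 0.128, -0.01, 0, 0, 0],
    [0.517, 0.128, -0.01, 0, 0, 0],
  ],
)

```text
t: 45.03
position: [0.4432, -0.2318, 0.2143]
eef_rot: [-3.117, 0.034, 1.025]
ft_force: [-0.9, 0.6, -0.9]
grip_width: 0.237
grasp_force: 60.0
```

Request:
drive_tool(
  series=[
    [0, 0, -0.03, 0, 0, 0],
    [0, 0, -0.055, 0, 0, 0],
    [0, 0, -0.075, 0, 0, 0],
    [0, 0, -0.075, 0, 0, 0],
  ],
)

```text
t: 45.37
position: [0.4412, -0.2317, 0.2025]
eef_rot: [-3.115, 0.033, 1.023]
ft_force: [-1.4, 0.8, 4.5]
grip_width: 0.236
grasp_force: 60.0
```

Run:
```python
from rod import *
p=rod();W=cloud(p,pose('scene',p));s=ctrl.sense();x,y=s['position'][:2];print(s['position'])
k=near(W,x,y,.03,.145,.175);print(np.histogram(k[:,2],bins=np.arange(.145,.176,.003)))
i=p['frame'][170:330,260:400,::-1];cv2.imwrite('pics/s9.png',cv2.resize(i,(560,600)))
```

```text
tcp [  -9.7 -335.2] 0.20248079137137895 [-3.1153  0.0334  1.0225] [-1.4233  0.8014  4.4765]
slope dx/dz,dy/dz [np.float64(-0.028), np.float64(0.046)] mean [ -15.8 -337.8   99.5] 77
[ 0.4412 -0.2317  0.2025]
(array([ 3, 30, 37, 24, 99, 54,  9,  5, 15,  6]), array([0.145, 0.148, 0.151, 0.154, 0.157, 0.16 , 0.163, 0.166, 0.169,
       0.172, 0.175]))
```

View pics/s9.png

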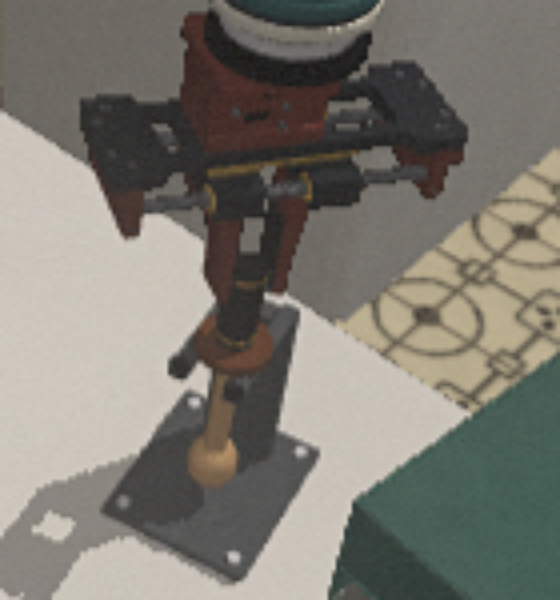

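The collar rests on both prongs with the rod in the slot (collar at (235,345) in the crop) and a light upward force. Releasing softly.

Request:
drive_tool(
  series=[
    [0, 0, 0, 0, 0, 0],
    [0, 0, 0, 0, 0, 0],
    [0, 0, 0, 0, 0, 0],
  ],
  newtons=5,
)

```text
t: 45.67
position: [0.4415, -0.2317, 0.2024]
eef_rot: [-3.115, 0.033, 1.023]
ft_force: [-2.5, 2.0, 5.2]
grip_width: 0.248
grasp_force: 5.0
```

Request:
drive_tool(
  series=[
    [0, 0, 0, 0, 0, 0],
    [0, 0, 0, 0, 0, 0],
    [0, 0, 0, 0, 0, 0],
    [0, 0, 0, 0, 0, 0],
    [0, 0, 0, 0, 0, 0],
  ],
  gripper=0.6,
)

```text
t: 46.08
position: [0.4421, -0.2318, 0.2021]
eef_rot: [-3.116, 0.033, 1.023]
ft_force: [0.2, 0.5, 0.7]
grip_width: 0.581
grasp_force: 0.0
```

Request:
drive_tool(
  series=[
    [0, 0, 0.1, 0, 0, 0],
    [0, 0, 0.25, 0, 0, 0],
    [0, 0, 0.45, 0, 0, 0],
    [0, 0, 0.7, 0, 0, 0],
    [0, 0.2, 0.8, 0, 0, 0],
    [0, 0.4, 0.8, 0, 0, 0],
    [0, 0.4, 0.8, 0, 0, 0],
    [0, 0.4, 0.8, 0, 0, 0],
    [0, 0.4, 0.8, 0, 0, 0],
  ],
)

```text
t: 46.83
position: [0.442, -0.1719, 0.322]
eef_rot: [-3.116, 0.034, 1.024]
ft_force: [-0.7, -0.4, -0.2]
grip_width: 0.598
grasp_force: 0.0
```

Run:
```python
from st import *
s=ctrl.sense();print(s['t'],s['position'],s['ft_force'])
for c in ('scene','top'):
    p,T=shot(c);W=cloud(p,T)
    q=near(W,.442,-.231,.03,.21,.24);print(c,'handle top',q.mean(0) if len(q) else 0,len(q))
    q=near(W,.442,-.231,.035,.152,.166);print('collar',(q.min(0)+q.max(0))/2,np.median(q,0),len(q))
    q=near(W,.442,-.231,.03,.02,.05);print('bulb',circ(q,.014) if len(q)>5 else 0,len(q))
    q=near(W,.585,.241,.04,.03,.11);print('bottle',len(q),q.mean(0) if len(q) else 0)
    q=near(W,.4366,.323,.04,.06,.09);print('reject',len(q),q.mean(0) if len(q) else 0)
stones(('top','scene'))
a=cv2.imread('pics/scene_last.png')[110:350,150:400];cv2.imwrite('pics/end.png',cv2.resize(a,(620,595)))
```

```text
46.8333 [ 0.442  -0.1719  0.322 ] [-0.6891 -0.3776 -0.1608]
scene handle top [ 0.4368 -0.2354  0.2219] 107
collar [ 0.4397 -0.2309  0.1588] [ 0.4311 -0.2399  0.159 ] 224
bulb [ 0.4402 -0.2333] 56
bottle 155 [0.5851 0.2408 0.0621]
reject 78 [0.4349 0.3183 0.0668]
top handle top [ 0.4382 -0.2322  0.2223] 119
collar [ 0.4408 -0.2339  0.1589] [ 0.4292 -0.2297  0.1579] 189
bulb [ 0.4409 -0.2336] 7
bottle 0 0
reject 172 [0.4357 0.3204 0.0663]
top white n 50 rel mm [ 47. -37.] z 0.027 ang -38 half -59
top white n 73 rel mm [-62.  -2.] z 0.027 ang -178 half 43
top brown n 149 rel mm [58. -3.] z 0.027 ang -3 half -43
top brown n 156 rel mm [-50.  33.] z 0.027 ang 146 half 59
scene white n 15 rel mm [ 27. -53.] z 0.029 ang -63 half -56
scene white n 13 rel mm [-57.  -1.] z 0.029 ang -179 half 39
scene brown n 85 rel mm [56. -5.] z 0.026 ang -5 half -43
scene brown n 80 rel mm [-49.  31.] z 0.028 ang 147 half 57
```

View pics/end.png

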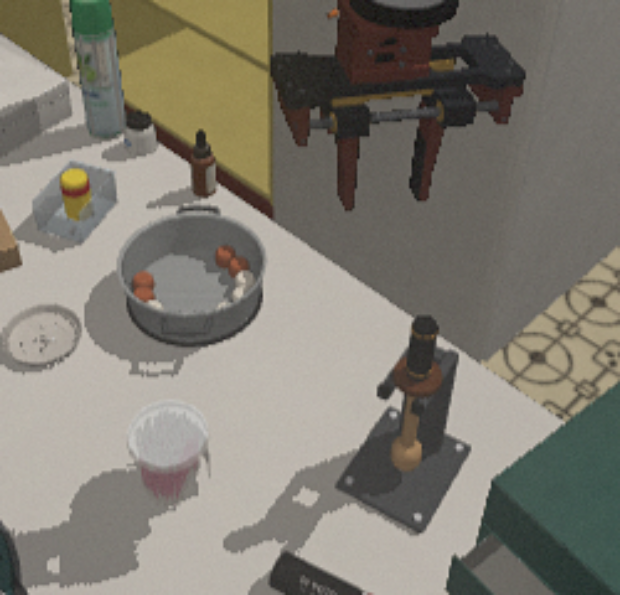

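The stirrer hangs upright at (415,380), the stones are in the pan with both colours in each half, the reject is in the bin, and the bottle is standing. Handing in.

```bash
python3 -c "
from rig import ctrl
print(ctrl.hand_in())"
```

```text
the job is handed in; nothing more can be done
None
```

The job is handed in at about 47 s: the reject stands in the clear bin, the stones got four rounds of stirring and each half of the pan holds both colours, the stirrer hangs upright in its stand, all stones are in the pan and the bottle was not touched; the stirrer leaned in the grip during stirring, so its tip ran inside the intended 50 mm circle at times.

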